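Lift the hot soup-warmer lid with the lid lifter and park it on its rest

TASK

The lid of the soup warmer is hot: take the lid lifter from its stand, hook its tongue centrally under the lid's loop, lift the lid off level and set it gently into the lid rest so that it sits flat inside the rest's ring. How high the rest has been set is not measured, so lower the lid until you feel its weight go, and do not drop it or press it down. Then unhook the lifter and hang it back in its stand; never touch the lid with the gripper or the arm, never let it tip, and leave the other things where they are.

Things in the scene. Friction and masses are not known exactly. Their poses are not given: they have to be found in the camera images.
- lid: Round steel lid, 0.4 to 0.7 kg, weight central. Origin: centre of the underside of its flange (180 mm diameter, 6 mm thick); z up. Below, a boss 136 mm diameter, 8 mm deep, fits inside the pot rim or the rest's ring. On top a copper-coloured loop of flat strap spans the lid's y axis; its window, 66 mm wide (y) and 22 mm high above the flange's top, is entered along the lid's x, from either side.
- loop (a point): Middle of the underside of the loop's top bar (74 mm long along y, 14 mm wide along x, 4 mm thick, flat), 28 mm above the lid's origin, 22 mm above the flange's top; axes as the lid's. The tongue lifts here.
- warmer_rim (a point): Centre of the pot rim of the round black soup warmer (fixed, 212 mm diameter, rim top 110 mm above the counter) on which the lid's flange lies at the start.
- rest_axis (a point): Centre of the lid rest's round dark foot (180 mm diameter, fixed), at counter level. On the same axis stands a wooden ring on a brass screw: inner diameter 152 mm, outer 180 mm, 11 mm deep. The lid's flange lies on the ring's top, boss inside. The ring's top is locked somewhere 37 to 82 mm above the counter, not given: lower until the lid's weight leaves the lifter.
- lifter: Lid lifter, loose, 0.22 kg, upright in its stand. Origin: underside of its tongue, below the handle's axis; z up the handle, x where the tongue points. A round 8 mm stem rises from the tongue's rear at x = -34 mm and bends back to the axis (arm at z 45 to 53 mm), so the mouth over the tongue opens to +x, 33 mm high above the tip. Heat guard plate 44 (x) by 54 mm (y) at z 54 to 58 mm.
- lifter_grip (a point): Centre of the lifter's orange upright handle, 24 by 24 mm, 70 mm high, standing on the guard plate; 93 mm above the lifter's origin; axes as the lifter's.
- lifter_tongue (a point): Top of the flat tongue straight below the handle, 5 mm above the lifter's origin, where the loop's bar should lie. The tongue is 14 mm wide, 5 mm thick, x -38 to +21 mm; its upturned tip starts 16 mm ahead (+x) and stands 7 mm above this point.
- stand_rails (a point): Midpoint between the rail tops of the lifter's stand (fixed, grey foot), 74 mm up. Two rails along the stand's x, -40 to +60 mm, 10 mm wide, 28 mm apart, posts at the +x end. The lifter hangs with its guard plate on both rails, x along the stand's x, axis over this point, handle centre 37 mm above it, tongue top 49 mm below it. It lifts straight up out and goes straight down back in.
- mug: Blue mug, 76 mm diameter, 85 mm high; bystander, leave alone. Origin at the centre of its underside.
- sauce: Red sauce bottle, 58 mm diameter, 170 mm high; bystander, leave alone. Origin at the centre of its underside.
- jar: Amber jar, 70 mm diameter, 100 mm high; bystander, leave alone. Origin at the centre of its underside.
- bowl: White bowl, 110 mm diameter, 55 mm high; bystander, leave alone. Origin at the centre of its underside.
- plate: White saucer, 120 mm diameter, 18 mm high; bystander, leave alone. Origin at the centre of its underside.
- spoon: Spoon with a wooden handle, lying on the counter; bystander, leave alone. Origin at the centre of its underside.
- can: Drinks can, 66 mm diameter, 110 mm high; bystander, leave alone. Origin at the centre of its underside.
Mind the look-alikes: they are no part of the job. Of the things shaped like the part that bears rest_axis, the wooden one is meant. Of the things shaped like the part that bears warmer_rim, the black one is meant.

How it is judged (in metres and radians):
On the way, in this order (a step that is already met when the one before it is completed fails the run):
1. The lid hangs level from the lifter, clear above the warmer (flange at least 15 mm above its rim) (z of lid in the frame of warmer_rim above 0.015 m and contact force between lifter and lid above 2 N and angle between lid's own z axis and vertical below 0.2 rad), for 0.3 s.
2. The lid lies flat in the ring of the lid rest (horizontal distance between lid and rest_axis below 0.01 m and angle between lid's own z axis and vertical below 0.04 rad and contact force between lid and rest above 1 N and linear speed of lid below 0.02 m/s), for 0.3 s.
At the end, for the whole second after the job is handed in: The lid lies still and flat (0.04 rad) in the rest ring, centre within 10 mm of its axis, carried by the rest; the lifter hangs still and upright (0.08 rad), guard plate on both rails, its axis at x -25 to +30 mm and within 12 mm across from the middle of the rails (all of step 2 and x of lifter_grip in the frame of stand_rails between -0.025 and 0.03 m and y of lifter_grip in the frame of stand_rails between -0.012 and 0.012 m and z of lifter_grip in the frame of stand_rails between 0.034 and 0.044 m and angle between lifter_grip's own z axis and vertical below 0.08 rad and linear speed of lifter below 0.02 m/s); the robot touches nothing.
It fails at once if The gripper or arm touches the hot lid (contact force between any of the fingers, the arm and lid above 0.3 N).
It fails at once if The lid tips by more than 0.25 rad (14 degrees) (angle between lid's own z axis and vertical above 0.25 rad).
It fails at once if The lid is dropped or pressed on the rest (more than 20 N between them) (contact force between lid and rest above 20 N).
It fails at once if The lifter presses or pulls on the lid with more than 20 N (contact force between lifter and lid above 20 N).
It fails at once if Another thing on the counter is moved by more than 25 mm (distance of any of mug, sauce, jar, bowl, plate, spoon, can from where it was at the start of the episode above 0.025 m).
It also fails if it takes over 70 s, if anything falls off the work surface, if the arm or the gripper's body presses on something with over 40 N, if the wrist force passes 120 N, or if a joint passes its speed limit or range.

ROBOT

A 7-joint arm with a two-finger parallel gripper is mounted at the origin on the work surface. World frame = base frame: x ahead of the robot, y to its left, z up, the work surface at z = 0. Lengths are in m, angles in degrees, forces in N, time in s.
With the tool pointing down it reaches from about 0.35 to 0.9 m from the base axis. Payload 7.2 kg.
Tool frame: the origin (TCP) lies midway between the tips of the shut fingers; the grasp point (between the pads) lies bot.pinch_z behind it (bot.pinch_z is the distance from the TCP to the grasp point, in m); y points along the fingers, z is the direction in which the jaws open and shut, and the axes are right-handed (so a half turn about y gives the same grasp; the last joint's range is limited). The gripper opens to 88 mm and grips with 3 to 60 N. Pads are 20 mm wide; open, the fingers measure 115 mm over their backs; the gripper's body (75 mm by 178 mm) begins 61 mm behind the grasp point.
Start: joints at [68.113, 23.554, -0.728, 91.456, 0.321, 64.991, -4.71], TCP at [0.193, -0.594, 0.223] pointing down, gripper open.
Joint ranges: [-169.25, 169.25], [-16.82, 113.86], [-84.01, 82.57], [7.8, 145.47], [-59.2, 239.2], [7.22, 106.19], [-163.78, 163.78]. Speed limits (degrees/s): [136.94, 136.94, 172.46, 172.46, 180, 180, 180].

INTERFACE

Orientations are given as a 3x3 rotation matrix whose columns are the frame's x, y, z axes.
In Python, from workcell import bot gives the robot as it stands.
- The arm moves only by the tool jog_arm, never from a script. Its argument "steps" is one flat list of numbers, 5 for each row, row after row: the finger opening in mm, from 0 to 87.8, then the shift along the tool's x, y, z in mm, then the turn about the tool's y in rad. A call has 1 to 20 rows; each row shifts and turns the pose as measured when the row begins, along the tool's axes as they then stand; what a row does not reach is not made up. A row lasts 1/10 s, in which the tool goes at most 50 mm and 8.59 degrees, less where a joint would pass 70% of its speed; a pose out of reach is approached as far as the arm can. A call is refused whole if a number of a shift passes 50 or a number of a turn 0.15, either way. A call with a gripper value outside its range is refused whole. The fingers move at their own pace and stop on an object; the grip force is fixed at half the most. Time passes only in rows, so rows that do not move let the fingers close. It gives the time, the measured TCP pose, the force and the opening at its end, in the units of the state.
- bot.state(): the state, without advancing time (a new reading comes with each control period).
- bot.get_image(name): name is "scene" or "top" or "wrist"; returns the picture (480x640x3 uint8, red, green, blue); there is no depth.
- bot.camera_info(name): a dict with "fx", "fy", "cx", "cy" (pixels), "dist" ([k1, k2, p1, p2, k3] as OpenCV has them; the pictures are not rectified), "R" (3x3) and "t" (3): a world point X has camera coordinates R X + t. Camera axes: x right, y down, z forward; pixel columns grow to the right and rows downward; lengths in m; the calibration is good to about 2 mm. A picture is of the moment at which its call begins: read the wrist's pose just before it. camera_info takes no time and is no camera call; for the wrist camera it gives the pose at the moment of the call.
- bot.sign_off(): hands the job in, once; it reports no verdict.
The state is a dict: "clock": time; "joint_positions": joint angles; "joint_velocities": joint speeds; "joint_efforts": joint torques, N m; "position": TCP position; "tcp_rot": TCP orientation; "wrist_force": force on the tool from outside, world axes, zero at the start; "moment": the same for the moment, N m; "gripper_width": opening from 0.0 (shut) to 1.0 (fully open).
Only numpy, scipy, OpenCV 4.12 (cv2) and the standard library are available. Lean on these libraries where they do the work, as an engineer would, in place of code of your own. Each camera call takes 0.05 s, during which the arm holds its last target.

## Working session

There is one attempt and no reset: what is moved stays moved. The work goes in short steps, Python scripts to look and compute and a tool call to move; the robot and the scene stay as the last step left them, time stands still between calls to the robot, and variables do not carry over. Pictures are saved under pics/ and viewed, and the job is handed in when it is done.

Besides the shell and the picture viewer there is one more tool, called as a command line: name --argument value ..., lists and objects as JSON in quotes. jog_arm: Moves the arm, as the interface text tells. Its arguments: {"type":"object","properties":{"steps":{"type":"array"}},"required":["steps"]}

```bash
mkdir -p pics; ls; python3 - <<'E'
from workcell import bot
import cv2
s=bot.state()
print(s, bot.pinch_z)
for n in ["scene","top","wrist"]:
    cv2.imwrite(f"pics/{n}0.png",bot.get_image(n)[:,:,::-1])
    print(n,bot.camera_info(n))
E
```

```text
pics
{'clock': 0.0, 'joint_positions': array([68.1134568 , 23.6011785 , -0.72941276, 91.50410069,  0.32172923,
       64.98928824, -4.7087832 ]), 'joint_velocities': array([-0.00872987, -0.06816016, -0.08660445,  0.01017062,  0.12481116,
       -0.02251855, -0.03762601]), 'joint_efforts': array([-5.50598925e-04, -5.87953377e+01,  6.41438831e-01, -2.91077060e+01,
       -5.38449723e-02,  1.82461774e-02,  1.57734567e-04]), 'position': array([ 0.19272718, -0.59401189,  0.22179598]), 'tcp_rot': array([[-9.51149946e-01, -6.11839350e-04,  3.08728692e-01],
       [-3.08729275e-01,  1.49433698e-03, -9.51148780e-01],
       [ 1.20605549e-04, -9.99998696e-01, -1.61023126e-03]]), 'wrist_force': array([ 0.50512789, -0.74645177, -1.00739947]), 'moment': array([-0.03956592,  0.01012936,  0.04247597]), 'gripper_width': 1.001427757724643} 0.0187
scene {'fx': 537.7704370975546, 'fy': 537.7704370975546, 'cx': 320.26302913346166, 'cy': 242.06760109779486, 'dist': array([0.00365281, 0.        , 0.        , 0.        , 0.        ]), 'R': array([[-0.26658062,  0.96380383,  0.00411779],
       [ 0.8060988 
[... 291 characters left out ...]
,  0.        ,  0.        ]), 'R': array([[ 1.75866737e-03, -9.99936968e-01, -1.10890693e-02],
       [-9.84655626e-01,  2.03469199e-04, -1.74508613e-01],
       [ 1.74499869e-01,  1.12258170e-02, -9.84593204e-01]]), 't': array([-0.00933517,  0.49834256,  1.58804165])}
wrist {'fx': 362.2791901795891, 'fy': 362.2791901795891, 'cx': 321.91063150489106, 'cy': 235.01374362077829, 'dist': array([-0.07308645,  0.        ,  0.        ,  0.        ,  0.        ]), 'R': array([[ 3.08753803e-01, -9.51141974e-01, -1.85046988e-04],
       [-9.16053609e-01, -2.97415981e-01,  2.69053005e-01],
       [-2.55962642e-01, -8.29016255e-02, -9.63125353e-01]]), 't': array([-0.62498776, -0.03240535,  0.38900611])}
```

View pics/scene0.png

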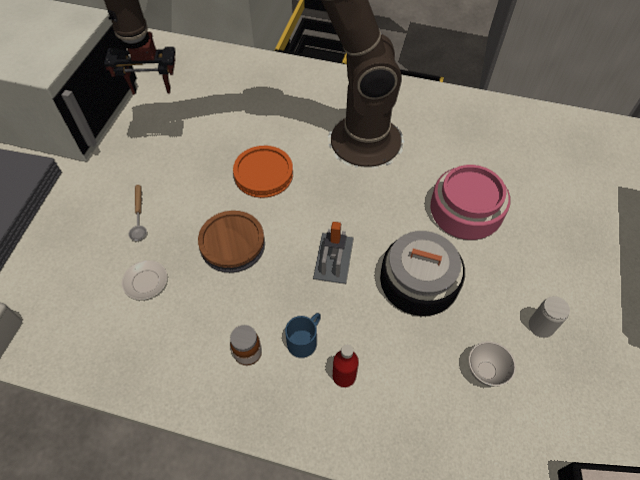

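View pics/top0.png

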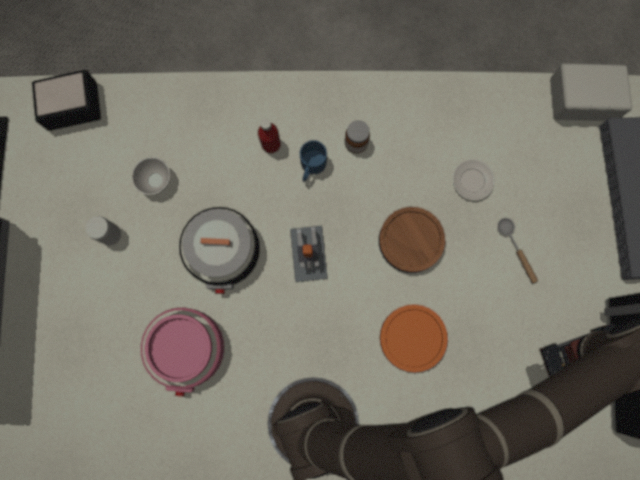

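View pics/wrist0.png

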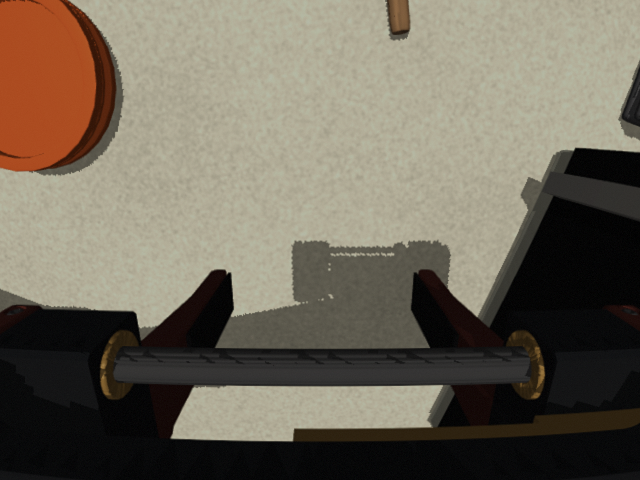

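The two rests in the top image are wood-brown at (412,240) and orange at (414,338), so the wooden one fits. The two warmers are black with the lid at (219,246) and pink at (182,349), so the black one fits. I'll confirm both in enlarged crops.

```bash
python3 - <<'E'
import cv2,numpy as np
t=cv2.imread("pics/top0.png"); s=cv2.imread("pics/scene0.png")
a=cv2.resize(t[190:310,165:325],None,fx=5,fy=5,interpolation=cv2.INTER_CUBIC)
cv2.imwrite("pics/c_top_l.png",a)
a=cv2.resize(t[195:285,365:485],None,fx=5,fy=5,interpolation=cv2.INTER_CUBIC)
b=cv2.resize(s[205:275,190:270],None,fx=5,fy=5,interpolation=cv2.INTER_CUBIC)
cv2.imwrite("pics/c_rest.png",np.vstack([a[:, :400] if 0 else a[:, :400],b])[:800] if 0 else a)
cv2.imwrite("pics/c_rest2.png",b)
a=cv2.resize(s[210:320,310:470],None,fx=5,fy=5,interpolation=cv2.INTER_CUBIC)
cv2.imwrite("pics/c_sc_l.png",a)
E
```

```text
(no output)
```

View pics/c_top_l.png

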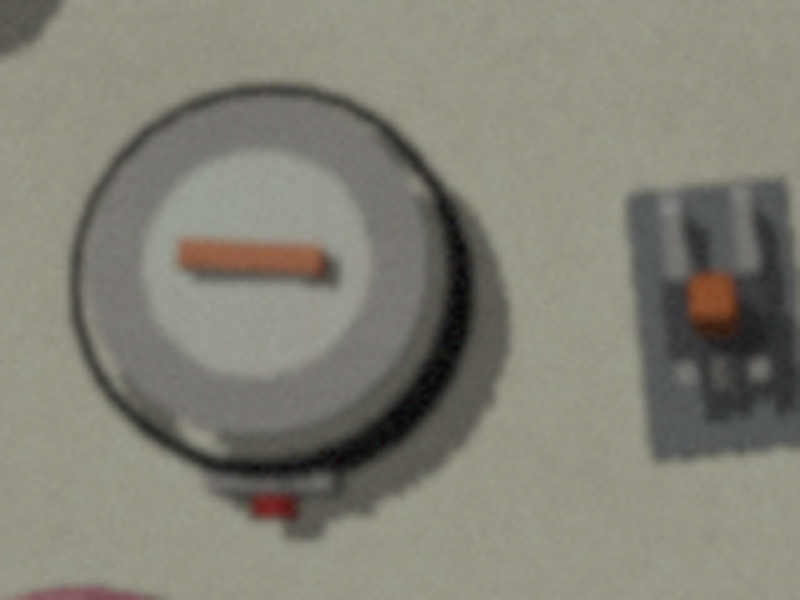

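View pics/c_rest.png

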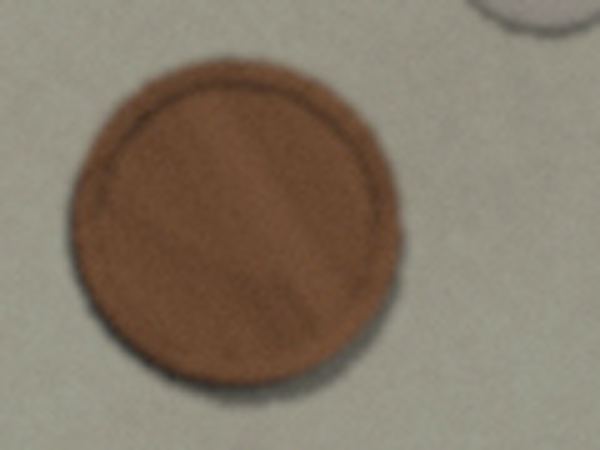

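View pics/c_rest2.png

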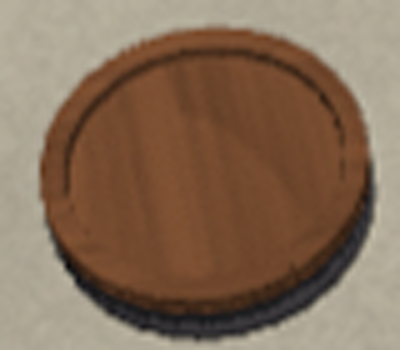

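View pics/c_sc_l.png

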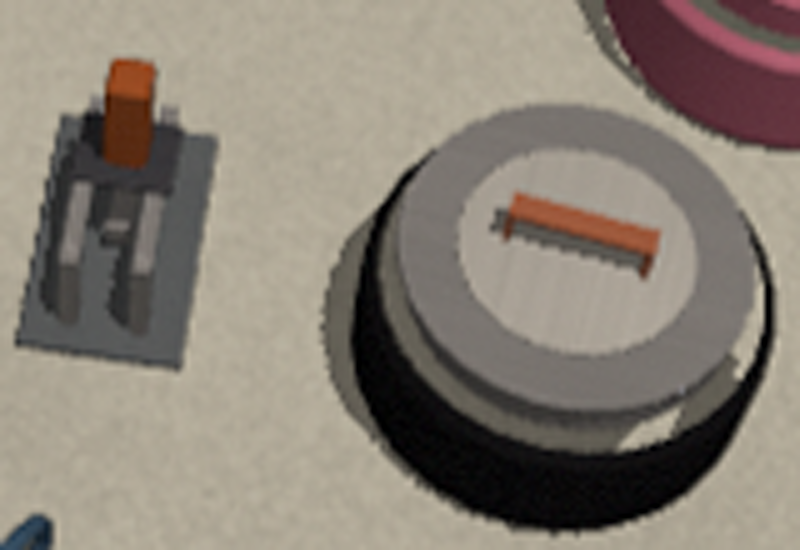

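```bash
cat > h.py <<'E'
import cv2,numpy as np
from scipy.optimize import least_squares
from workcell import bot
def proj(P,ci):
    r,_=cv2.Rodrigues(np.array(ci["R"])); K=np.array([[ci["fx"],0,ci["cx"]],[0,ci["fy"],ci["cy"]],[0,0,1]])
    return cv2.projectPoints(np.array(P,float),r,np.array(ci["t"]),K,np.array(ci["dist"]))[0][:,0]
def pix2z(uv,z,ci):
    K=np.array([[ci["fx"],0,ci["cx"]],[0,ci["fy"],ci["cy"]],[0,0,1]])
    n=cv2.undistortPoints(np.array(uv,float).reshape(-1,1,2),K,np.array(ci["dist"]))[:,0]
    R=np.array(ci["R"]);t=np.array(ci["t"]);C=-R.T@t
    d=np.c_[n,np.ones(len(n))]@R
    return C+d*((z-C[2])/d[:,2])[:,None]
def mask(img,lo,hi,roi,k=4):
    x0,y0,x1,y1=roi
    c=cv2.resize(img[y0:y1,x0:x1],None,fx=k,fy=k,interpolation=cv2.INTER_CUBIC)
    m=cv2.inRange(cv2.cvtColor(cv2.GaussianBlur(c,(0,0),2),cv2.COLOR_RGB2HSV),lo,hi)
    n,l,st,_=cv2.connectedComponentsWithStats(m); i=1+np.argmax(st[1:,4])
    m=(l==i).astype(np.uint8)
    ct=max(cv2.findContours(m,0,cv2.CHAIN_APPROX_NONE)[0],key=len)
    ct=cv2.convexHull(ct)[:,0].astype(float)
    # resample hull evenly
    p=np.vstack([ct,ct[:1]]);s=np.r_[0,np.cumsum(np.linalg.norm(np.diff(p,axis=0),axis=1))]
    u=np.linspace(0,s[-1],200,endpoint=False)
    q=np.c_[np.interp(u,s,p[:,0]),np.interp(u,s,p[:,1])]
    return (q+.5)/k-.5+[x0,y0],m,c
def fit(model,x0,obs,prior=None):
    # obs list (contour,ci)
    def f(x):
        P=model(x);r=[]
        for q,ci in obs:
            h=cv2.convexHull(proj(P,ci).astype(np.float32))
            r+=[cv2.pointPolygonTest(h,(float(a),float(b)),True) for a,b in q]
        return np.array(r)
    s=least_squares(f,x0,x_scale=[.01]*2+[.1 if len(x0)>2 and 0 else .01]*(len(x0)-2),diff_step=1e-3,loss='soft_l1')
    return s.x,np.sqrt(np.mean(s.fun**2)) ,[np.round(np.mean(a),2) for a in np.split(s.fun,len(obs))]
def box(c,yaw,a,b,z0,z1):
    ex=np.array([np.cos(yaw),np.sin(yaw)]);ey=np.array([-ex[1],ex[0]])
    return [[*(np.array(c)+i*a/2*ex+j*b/2*ey),z] for i in(-1,1) for j in(-1,1) for z in(z0,z1)]
def cyl(c,r,z0,z1):
    t=np.linspace(0,2*np.pi,120)
    return [[c[0]+r*np.cos(a),c[1]+r*np.sin(a),z] for a in t for z in(z0,z1)]
E
cat > m.py <<'E'
from h import *
im={n:cv2.imread(f"pics/{n}0.png")[:,:,::-1].copy() for n in("top","scene")}
ci={n:bot.camera_info(n) for n in im}
roi=dict(rest=dict(top=(365,195,465,285),scene=(185,200,275,280)),
 loop=dict(top=(190,228,240,255),scene=(400,240,450,270)),
 handle=dict(top=(295,235,320,262),scene=(322,215,350,248)))
hs=dict(rest=((3,70,40),(18,255,255)),loop=((3,90,80),(18,255,255)),handle=((3,120,60),(18,255,255)))
vis=[]
def go(k,model,x0):
    obs={}
    for n in im:
        q,m,c=mask(im[n],*hs[k],roi[k][n]); obs[n]=(q,ci[n])
        o=c.copy();cv2.drawContours(o,cv2.findContours(m,0,2)[0],-1,(0,255,0),1)
        cv2.imwrite(f"pics/m_{k}_{n}.png",o[:,:,::-1])
    print(k,"both",fit(model,x0,list(obs.values())))
    for n in im: print("   ",n,fit(model,x0,[obs[n]]))
g=lambda k,z:pix2z([[ (roi[k]["top"][0]+roi[k]["top"][2])/2,(roi[k]["top"][1]+roi[k]["top"][3])/2]],z,ci["top"])[0,:2]
go("rest",lambda x:cyl(x[:2],.09,x[2]-.011,x[2]),[*g("rest",.06),.06])
go("loop",lambda x:box(x[:2],x[2],.014,.074,.116,.142),[*g("loop",.14),.01])
go("handle",lambda x:box(x[:2],x[2],.024,.024,.076,.146),[*g("handle",.14),.01])
E
python3 m.py
python3 - <<'E'
import cv2,numpy as np
import glob
f=[cv2.imread(p) for p in sorted(glob.glob("pics/m_*.png"))]
W=800;out=np.zeros((720,800,3),np.uint8);x=y=0;h=0
for a in f:
    if x+a.shape[1]>W: x=0;y+=h;h=0
    out[y:y+a.shape[0],x:x+a.shape[1]]=a[:720-y];x+=a.shape[1];h=max(h,a.shape[0])
cv2.imwrite("pics/mm.png",out[:600])
E
```

```text
rest both (array([ 0.49126047, -0.26812224,  0.04246274]), np.float64(0.3364508675201899), [np.float64(0.24), np.float64(-0.32)])
    top (array([ 0.49324995, -0.26998983,  0.03060811]), np.float64(0.1278652955519432), [np.float64(0.0)])
    scene (array([ 0.49843306, -0.26352089,  0.05484551]), np.float64(0.23628498439065215), [np.float64(-0.01)])
loop both (array([ 0.46820018,  0.25149322, -0.05630096]), np.float64(0.9475129588974517), [np.float64(0.86), np.float64(0.53)])
    top (array([ 0.46995758,  0.25101647, -0.08302881]), np.float64(0.8835683760565379), [np.float64(0.85)])
    scene (array([ 0.46620597,  0.25163805, -0.05569826]), np.float64(0.5833138391549114), [np.float64(0.53)])
handle both (array([0.44789309, 0.01476557, 0.22792132]), np.float64(0.8499315105830597), [np.float64(0.67), np.float64(0.26)])
    top (array([0.45065935, 0.01506012, 0.22517743]), np.float64(0.9510993509981149), [np.float64(0.7)])
    scene (array([0.44594113, 0.01485338, 0.18944193]), np.float64(0.5045896509722585), [np.float64(0.3)])
```

View pics/mm.png

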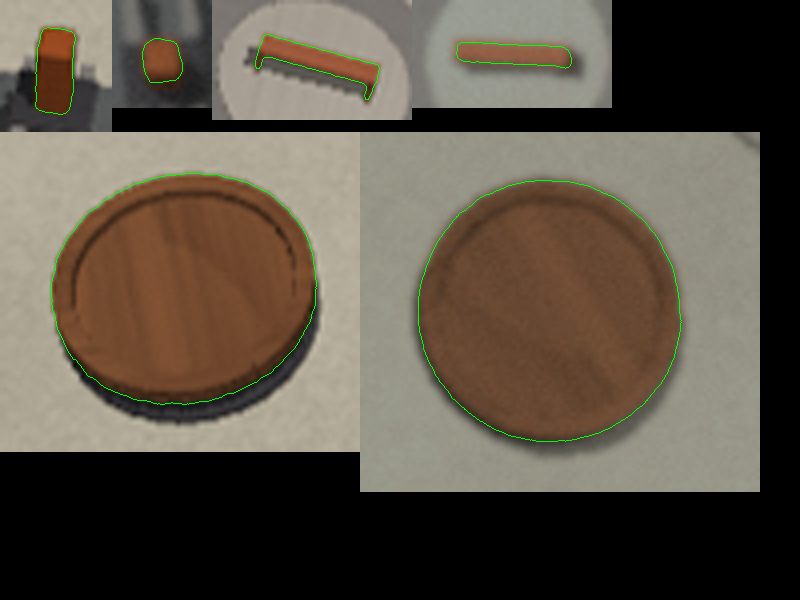

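The masks fit well. The rest is near (0.492, -0.268) with its top about 0.04, the loop is near (0.468, 0.251) with yaw about -4°, and the handle is near (0.448, 0.015). The tongue points to +x. I'll move to view each one with the wrist camera, starting with the rest.

jog_arm --steps '[87, -33, -8, -23, 0, 87, -33, -8, -23, 0, 87, -33, -8, -23, 0, 87, -33, -8, -23, 0, 87, -33, -8, -23, 0, 87, -33, 0, -23, 0, 87, -33, 0, -23, 0, 87, -33, 0, -23, 0, 87, -33, 0, -23, 0, 87, -33, 0, -23, 0]'

```text
clock: 1.15
position: [0.4391, -0.2666, 0.2605]
tcp_rot: [[-0.955, -0.005, 0.297], [-0.297, 0.002, -0.955], [0.004, -1.0, -0.004]]
wrist_force: [0.4, -0.0, 0.0]
gripper_width: 0.99
```

jog_arm --steps '[87, 0, -15, 0, 0.12, 87, 0, -15, 0, 0.12, 87, 0, 0, 0, 0]'

```text
clock: 1.45
position: [0.4431, -0.259, 0.2903]
tcp_rot: [[-0.998, -0.005, 0.066], [-0.066, 0.006, -0.998], [0.005, -1.0, -0.006]]
wrist_force: [-0.5, 0.0, -0.9]
gripper_width: 0.99
```

```bash
cat > w.py <<'E'
import sys
from h import *
n=sys.argv[1]; s=bot.state(); ci=bot.camera_info("wrist"); im=bot.get_image("wrist")
cv2.imwrite(f"pics/{n}.png",im[:,:,::-1]); np.save(f"pics/{n}.npy",ci,allow_pickle=True)
print(s["clock"],s["position"].round(4),s["tcp_rot"].round(3)[:,0],s["joint_positions"].round(1),s["wrist_force"].round(2))
E
python3 w.py w1
```

```text
1.45 [ 0.4431 -0.259   0.2903] [-0.998 -0.066  0.005] [ 35.6  10.4 -12.3 100.3   2.2  69.9 -63.5] [-0.52  0.04 -0.89]
```

View pics/w1.png

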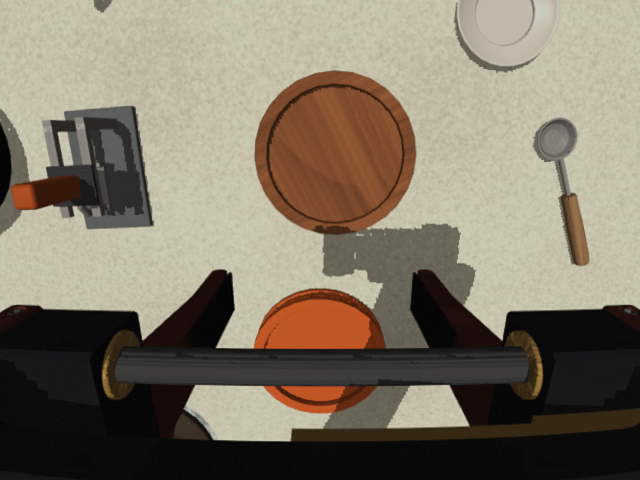

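The wooden rest is centred at (335,152), and the orange look-alike is at (320,350). I'll fit the rest using this view together with the top and scene views.

```bash
cat > r.py <<'E'
from h import *
im={n:cv2.imread(f"pics/{n}.png")[:,:,::-1].copy() for n in("top0","scene0","w1")}
ci={n:bot.camera_info(n[:-1]) for n in("top0","scene0")}; ci["w1"]=np.load("pics/w1.npy",allow_pickle=True).item()
roi=dict(top0=(365,195,465,285),scene0=(185,200,275,280),w1=(235,50,435,245))
lo={'w1':(3,70,30)}
obs={n:(mask(im[n],lo.get(n,(3,70,40)),(18,255,255),roi[n])[0],ci[n]) for n in im}
md=lambda x:cyl(x[:2],.09,x[2]-.011,x[2])
for ns in (["w1"],["top0","w1"],["scene0","w1"],list(im)):
    print(ns,fit(md,[.49,-.267,.045],[obs[n] for n in ns]))
for h in(.035,.045,.055,.065): print(h,fit(lambda x:cyl(x,.09,h-.011,h),[.49,-.267],[obs["w1"]]))
E
python3 r.py
```

```text
['w1'] (array([ 0.49268878, -0.26932298,  0.04173118]), np.float64(0.1568140592948056), [np.float64(-0.0)])
['top0', 'w1'] (array([ 0.49252567, -0.26922726,  0.04118525]), np.float64(0.34114138473454947), [np.float64(0.21), np.float64(-0.12)])
['scene0', 'w1'] (array([ 0.49253647, -0.26914996,  0.04231666]), np.float64(0.438422156940358), [np.float64(-0.31), np.float64(0.1)])
['top0', 'scene0', 'w1'] (array([ 0.49236856, -0.26907648,  0.04190803]), np.float64(0.4422960176356161), [np.float64(0.22), np.float64(-0.32), np.float64(0.01)])
0.035 (array([ 0.49291628, -0.26948153]), np.float64(1.3181453654363613), [np.float64(-1.27)])
0.045 (array([ 0.49266913, -0.26922508]), np.float64(0.6621013779626046), [np.float64(0.64)])
0.055 (array([ 0.49135555, -0.26902768]), np.float64(2.8297384220084822), [np.float64(2.55)])
0.065 (array([ 0.48949102, -0.26887574]), np.float64(5.2691882121517954), [np.float64(4.48)])
```

jog_arm --steps '[87, 10, 0, -35, 0.01, 87, 10, 0, -35, 0.01, 87, 10, 0, -35, 0, 87, 8, 0, -35, 0, 87, 8, 0, -35, 0, 87, 8, 0, -35, 0, 87, 8, 0, -35, 0, 87, 0, 0, -30, 0, 87, 0, 0, 0, 0]'

```text
clock: 2.4
position: [0.3552, 0.0159, 0.283]
tcp_rot: [[-0.997, -0.016, 0.071], [-0.071, 0.005, -0.997], [0.015, -1.0, -0.006]]
wrist_force: [-0.6, 0.0, 0.1]
gripper_width: 0.988
```

```bash
python3 w.py w2
```

```text
2.4 [0.3552 0.0159 0.283 ] [-0.997 -0.071  0.015] [ 21.3  -5.4 -28.2 117.4  -3.2  68.2 -91.6] [-0.65  0.01  0.1 ]
```

View pics/w2.png

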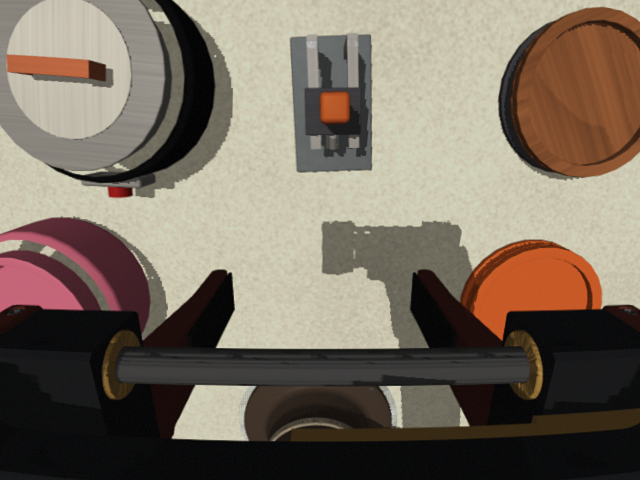

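The handle top is at about (335,107), the stand rails at (312,60) and (352,60), and the loop is at the left edge. I'll fit the handle and stand and view them enlarged.

```bash
python3 - <<'E'
from h import *
im=cv2.imread("pics/w2.png")[:,:,::-1].copy(); ci=np.load("pics/w2.npy",allow_pickle=True).item()
a=cv2.resize(im[25:180,280:390],None,fx=5,fy=5,interpolation=cv2.INTER_CUBIC)[:600] if 0 else cv2.resize(im[30:180,280:390],None,fx=4,fy=4,interpolation=cv2.INTER_CUBIC)
cv2.imwrite("pics/w2c.png",a[:,:,::-1])
q,m,c=mask(im,(3,120,60),(20,255,255),(310,80,365,130))
print(fit(lambda x:box(x[:2],x[2],.024,.024,.076,.146),[.448,.015,.07],[(q,ci)]))
E
```

```text
(array([0.44840507, 0.0130621 , 0.09925897]), np.float64(0.7161668805211466), [np.float64(0.55)])
```

View pics/w2c.png

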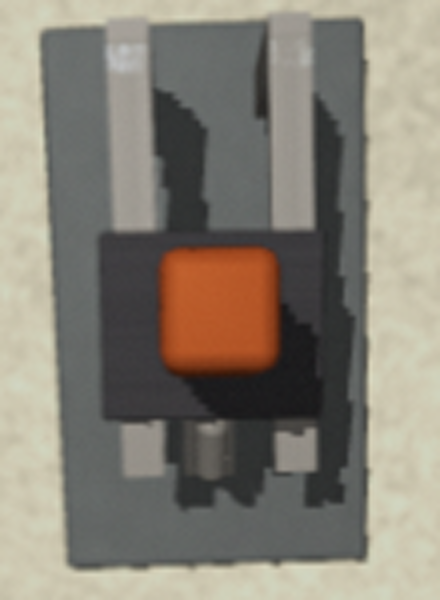

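```bash
python3 - <<'E'
from h import *
ci=np.load("pics/w2.npy",allow_pickle=True).item()
P=lambda c,z:pix2z((np.array(c,float)+.5)/4-.5+[280,30],z,ci)[:,:2]
pl=P([(101,232),(322,230),(322,420),(102,418)],.078);print("plate",pl.round(4).tolist(),pl.mean(0),np.linalg.norm(pl[0]-pl[1]),np.linalg.norm(pl[1]-pl[2]))
print("plate yaw",np.degrees(np.arctan2(*( (pl[0]+pl[1]-pl[2]-pl[3])[::-1]))))
r=P([(143,476),(296,472),(132,200),(293,200)],.074);print("rails",r.round(4).tolist())
d=r[2]-r[0];d2=r[3]-r[1];print(np.degrees(np.arctan2(d[1],d[0])),np.degrees(np.arctan2(d2[1],d2[0])),"mid near end",(r[0]+r[1])/2,np.linalg.norm(r[0]-r[1]))
h=P([(162,250),(279,248),(280,372),(163,376)],.146);print("htop",h.mean(0),np.linalg.norm(h[0]-h[1]),np.linalg.norm(h[1]-h[2]))
E
```

```text
plate [[0.4677, 0.0407], [0.4719, -0.0115], [0.4281, -0.0157], [0.4247, 0.0379]] [0.44808956 0.01286993] 0.05242001167396287 0.04405094981490496
plate yaw 4.619077547473701
rails [[0.4113, 0.0271], [0.415, -0.0108], [0.4759, 0.034], [0.4786, -0.0043]]
6.13602138022299 5.868909106491949 mid near end [0.41313615 0.00812387] 0.03810822569104749
htop [0.44768705 0.01260711] 0.022637209896504508 0.023288869882482407
```

jog_arm --steps '[87, 0, 0, -35, 0, 87, 0, 0, -35, 0, 87, 0, 0, -35, 0, 87, 0, 0, -35, 0, 87, 0, 0, -35, 0, 87, 0, 0, -30, 0, 87, 0, 0, -20, 0, 87, 0, 0, 0, 0]'

```text
clock: 3.25
position: [0.3431, 0.2346, 0.2794]
tcp_rot: [[-0.998, -0.02, 0.067], [-0.067, 0.003, -0.998], [0.02, -1.0, -0.005]]
wrist_force: [-0.0, -0.5, -0.3]
gripper_width: 0.991
```

```bash
python3 w.py w3
```

```text
3.25 [0.3431 0.2346 0.2794] [-0.998 -0.067  0.02 ] [   5.7    3.5  -47.   110.7    1.8   67.7 -128.1] [-0.01 -0.49 -0.33]
```

View pics/w3.png

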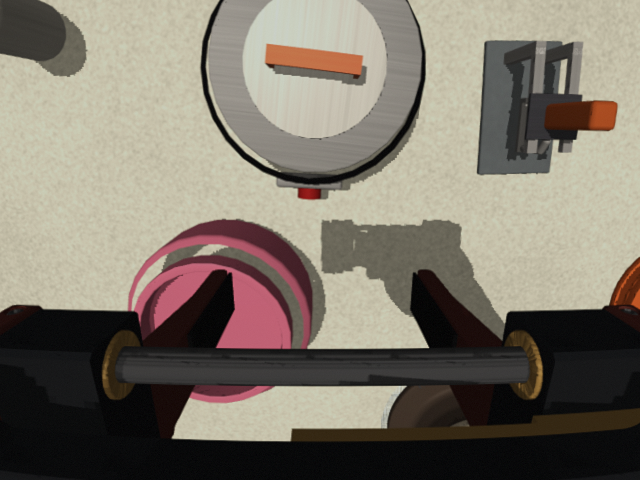

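The loop bar runs from (266,52) to (362,64) on the lid, with the pink decoy at lower left. I'll enlarge it.

```bash
python3 - <<'E'
from h import *
im=cv2.imread("pics/w3.png")[:,:,::-1].copy(); ci=np.load("pics/w3.npy",allow_pickle=True).item()
a=cv2.resize(im[30:100,250:380],None,fx=6,fy=6,interpolation=cv2.INTER_CUBIC)
cv2.imwrite("pics/w3c.png",a[:,:,::-1])
q,m,c=mask(im,(3,90,60),(20,255,255),(250,35,380,90))
print(fit(lambda x:box(x[:2],x[2],.014,.074,.116,.142),[.468,.251,-.07],[(q,ci)]))
print(fit(lambda x:box(x[:2],x[2],.014,.074,.138,.142),[.468,.251,-.07],[(q,ci)]))
E
```

```text
(array([ 0.46996996,  0.24952944, -0.05403611]), np.float64(0.3924913158977825), [np.float64(0.35)])
(array([ 0.46879328,  0.24958672, -0.05471323]), np.float64(1.4457778677773436), [np.float64(-1.23)])
```

View pics/w3c.png

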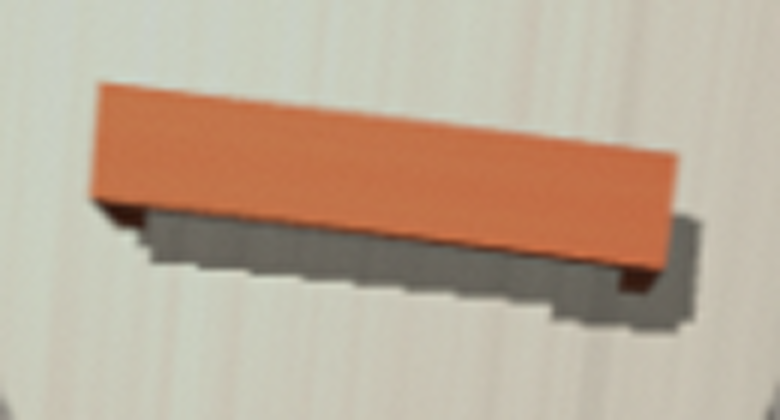

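```bash
python3 - <<'E'
from h import *
ci=np.load("pics/w3.npy",allow_pickle=True).item()
p=pix2z((np.array([(100,83),(678,154),(664,270),(93,197)],float)+.5)/6-.5+[250,30],.142,ci)[:,:2]
print(p.round(4).tolist(),p.mean(0)); d=p[0]+p[3]-p[1]-p[2]; print(np.linalg.norm(d)/2, np.degrees(np.arctan2(-d[0],d[1])),np.linalg.norm(p[0]-p[3]),np.linalg.norm(p[2]-p[1]))
E
```

```text
[[0.4784, 0.2859], [0.4747, 0.2127], [0.4607, 0.2132], [0.4647, 0.2864]] [0.46961338 0.24955875]
0.07327994772083 -3.0189023350642517 0.013623186421936518 0.01401306912923313
```

jog_arm --steps '[87, -11, 0, 28, -0.013, 87, -11, 0, 28, -0.013, 87, -11, 0, 28, 0, 87, -11, 0, 28, 0, 87, -11, 0, 28, 0, 87, -11, 0, 28, 0, 87, -11, 0, 28, 0, 87, -11, 0, 25, 0, 87, 0, 0, 0, 0, 87, 0, 0, 0, 0]'

```text
clock: 4.3
position: [0.4516, -0.011, 0.2722]
tcp_rot: [[-0.996, -0.028, 0.081], [-0.081, -0.004, -0.997], [0.028, -1.0, 0.002]]
wrist_force: [0.2, 0.6, 0.2]
gripper_width: 0.991
```

```bash
cat > d.py <<'E'
import sys
from h import *
# target x y z (TCP) yawdeg of lifter x (= -tool x)
x,y,z,yaw=map(float,sys.argv[1:5]); s=bot.state(); R=s["tcp_rot"]
d=R.T@(np.array([x,y,z])-s["position"])*1000
cy=np.degrees(np.arctan2(-R[1,0],-R[0,0]))
print("t",round(s["clock"],2),"pos",s["position"].round(4),"yaw",cy.round(2),"y-axis",R[:,1].round(3),"F",s["wrist_force"].round(2),"M",s["moment"].round(2),"w",round(s["gripper_width"],3),"j",s["joint_positions"].round(0))
print("shift mm",d.round(1),"turn",-np.radians(yaw-cy).round(3))
E
python3 d.py .448 .013 .095 5.3
```

```text
t 4.3 pos [ 0.4516 -0.011   0.2722] yaw 4.63 y-axis [-0.028 -0.004 -1.   ] F [0.18 0.64 0.18] M [ 0.08 -0.01 -0.  ] w 0.991 j [ 24.   7. -32. 107.   4.  68. -94.]
shift mm [ -3.3 177.2 -24.6] turn -0.012
```

jog_arm --steps '[87, -3, 0, -25, -0.012, 87, -1, 45, 0, 0, 87, -1, 45, 0, 0, 87, 0, 0, 0, 0]'

```text
clock: 4.7
position: [0.451, 0.013, 0.1811]
tcp_rot: [[-0.995, -0.025, 0.093], [-0.093, -0.005, -0.996], [0.025, -1.0, 0.003]]
wrist_force: [0.3, -0.7, 0.8]
gripper_width: 0.989
```

```bash
python3 d.py .448 .013 .095 5.3
```

```text
t 4.7 pos [0.451  0.013  0.1811] yaw 5.31 y-axis [-0.025 -0.005 -1.   ] F [ 0.28 -0.71  0.8 ] M [-0.04  0.03  0.01] w 0.989 j [  21.   13.  -33.  115.    8.   56. -101.]
shift mm [ 0.9 86.1 -0.5] turn 0.0
```

jog_arm --steps '[87, 0, 40, 0, 0, 87, 1, 30, 0, 0, 87, 0, 12, 0, 0, 87, 0, 3, 0, 0]'

```text
clock: 5.1
position: [0.4506, 0.0125, 0.0999]
tcp_rot: [[-0.995, -0.019, 0.095], [-0.094, -0.007, -0.996], [0.02, -1.0, 0.005]]
wrist_force: [0.1, -0.4, -0.7]
gripper_width: 0.989
```

```bash
python3 d.py .448 .013 .095 5.3; python3 w.py w4
```

```text
t 5.1 pos [0.4506 0.0125 0.0999] yaw 5.42 y-axis [-0.019 -0.007 -1.   ] F [ 0.06 -0.36 -0.73] M [-0.02  0.03 -0.07] w 0.989 j [  18.   20.  -31.  120.   14.   45. -106.]
shift mm [ 2.4  5.  -0.8] turn 0.002
5.1 [0.4506 0.0125 0.0999] [-0.995 -0.094  0.02 ] [  18.    19.5  -30.8  119.8   14.2   45.3 -106.2] [ 0.06 -0.36 -0.73]
```

View pics/w4.png

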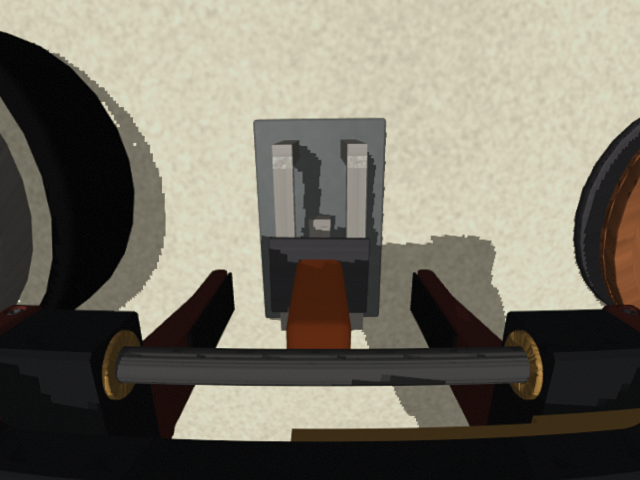

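The handle is centred between the fingers (about 319 against 323), so I'll lower slightly and close.

jog_arm --steps '[87, 2, 5, -1, 0, 0, 0, 0, 0, 0, 0, 0, 0, 0, 0, 0, 0, 0, 0, 0, 0, 0, 0, 0, 0, 0, 0, 0, 0, 0]'

```text
clock: 5.75
position: [0.452, 0.0133, 0.0999]
tcp_rot: [[-0.996, -0.011, 0.094], [-0.094, -0.008, -0.996], [0.011, -1.0, 0.007]]
wrist_force: [-1.0, -1.3, -0.9]
gripper_width: 0.573
```

```bash
python3 d.py .448 .013 .095 5.3
```

```text
t 5.75 pos [0.452  0.0133 0.0999] yaw 5.39 y-axis [-0.011 -0.008 -1.   ] F [-0.96 -1.34 -0.88] M [ 0.07 -0.04  0.01] w 0.573 j [  18.   19.  -31.  120.   14.   45. -107.]
shift mm [ 3.9  5.  -0.1] turn 0.002
```

jog_arm --steps '[0, 2, 2, 0, 0, 0, 1, 1, 0, 0, 0, 0, 0, 0, 0, 0, 0, 0, 0, 0, 0, 0, 0, 0, 0, 0, 0, 0, 0, 0]'

```text
clock: 6.35
position: [0.4486, 0.0132, 0.0968]
tcp_rot: [[-0.996, -0.011, 0.094], [-0.094, -0.007, -0.996], [0.011, -1.0, 0.006]]
wrist_force: [-0.6, -0.3, 1.6]
gripper_width: 0.273
```

```bash
python3 d.py .448 .013 .095 5.3
```

```text
t 6.35 pos [0.4486 0.0132 0.0968] yaw 5.4 y-axis [-0.011 -0.007 -1.   ] F [-0.59 -0.27  1.61] M [ 0.12  0.02 -0.02] w 0.273 j [  18.   19.  -31.  121.   15.   44. -107.]
shift mm [0.6 1.8 0.2] turn 0.002
```

Grasped: the opening is about 24 mm, which is the handle's size. Lifting straight up.

jog_arm --steps '[0, 0, 0, 0, 0, 0, 0, -15, 0, 0, 0, 0, -25, 0, 0, 0, 0, -25, 0, 0, 0, 0, -25, 0, 0, 0, 0, -25, 0, 0, 0, 0, -25, 0, 0, 0, 0, 0, 0, 0]'

```text
clock: 7.15
position: [0.4474, 0.0135, 0.2389]
tcp_rot: [[-0.995, -0.019, 0.095], [-0.095, -0.007, -0.995], [0.019, -1.0, 0.006]]
wrist_force: [0.2, 0.1, -2.2]
gripper_width: 0.271
```

```bash
python3 d.py .370 .2545 .237 -3; python3 w.py w5
```

```text
t 7.15 pos [0.4474 0.0135 0.2389] yaw 5.43 y-axis [-0.019 -0.007 -1.   ] F [ 0.23  0.07 -2.2 ] M [ 0.02 -0.06 -0.  ] w 0.271 j [ 22.   8. -33. 111.   5.  63. -98.]
shift mm [  54.2    1.6 -247.3] turn 0.147
7.15 [0.4474 0.0135 0.2389] [-0.995 -0.095  0.019] [ 22.4   8.5 -33.5 111.    5.5  63.2 -97.9] [ 0.23  0.07 -2.2 ]
```

View pics/w5.png

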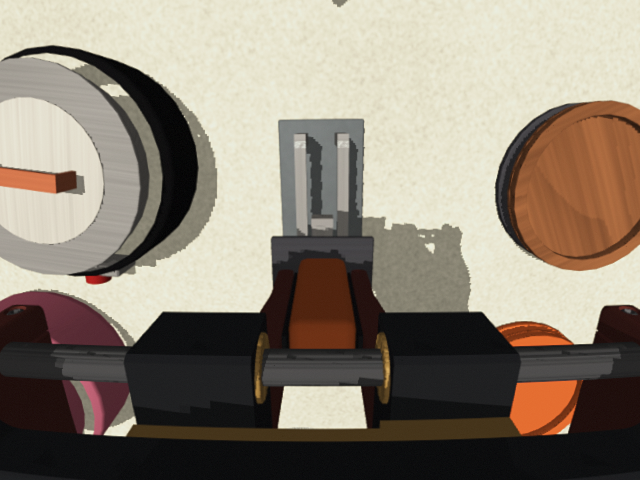

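```bash
python3 d.py .4047 .2529 .237 -3
```

```text
t 7.2 pos [0.4464 0.0132 0.2372] yaw 5.42 y-axis [-0.021 -0.008 -1.   ] F [-0.35  0.99 -2.32] M [ 0.05 -0.01  0.05] w 0.274 j [ 22.   9. -33. 111.   6.  63. -98.]
shift mm [  18.9   -0.7 -242.6] turn 0.147
```

jog_arm --steps '[0, 3, 0, -15, 0, 0, 3, 0, -25, 0, 0, 3, 0, -25, 0, 0, 3, 0, -25, 0.03, 0, 1, 0, -25, 0.03, 0, 0, 0, -25, 0.03, 0, 0, 0, -25, 0.03, 0, 0, 0, -25, 0.02, 0, 0, 0, -25, 0, 0, 0, 0, -15, 0, 0, 0, 0, 0, 0]'

```text
clock: 8.3
position: [0.4157, 0.2437, 0.2162]
tcp_rot: [[-0.997, -0.046, -0.055], [0.056, -0.015, -0.998], [0.045, -0.999, 0.017]]
wrist_force: [0.5, -0.2, -2.1]
gripper_width: 0.276
```

```bash
python3 d.py .4047 .2529 .237 -3
```

```text
t 8.3 pos [0.4157 0.2437 0.2162] yaw -3.19 y-axis [-0.046 -0.015 -0.999] F [ 0.5  -0.23 -2.07] M [ 0.05  0.   -0.05] w 0.276 j [  -1.   16.  -41.  107.   11.   64. -139.]
shift mm [ 12.4 -20.4  -8.2] turn -0.003
```

```bash
cat > l.py <<'E'
import sys
from h import *
from scipy.spatial.transform import Rotation as Ro
x0=np.array([-.9955,-.094,.011]);y0=np.array([-.011,-.007,-1.]);y0/=np.linalg.norm(y0);x0-=y0*(x0@y0);x0/=np.linalg.norm(x0)
Rt0=np.c_[x0,y0,np.cross(x0,y0)]; R0=Ro.from_euler('z',5.4,degrees=True).as_matrix()
Rr=Rt0.T@R0; off=Rt0.T@(np.array([.4483,.0131,.020])-np.array([.4486,.0132,.0968]))
s=bot.state();R=s["tcp_rot"];p=s["position"]+R@off;L=R@Rr
x,y,z,yaw=map(float,sys.argv[1:5])
cy=np.degrees(np.arctan2(L[1,0],L[0,0]))
print("t",round(s["clock"],2),"tcp",s["position"].round(4),"lifter",p.round(4),"yaw",cy.round(2),"zaxis",L[:,2].round(3),"F",s["wrist_force"].round(2),"M",s["moment"].round(2),"w",round(s["gripper_width"],3),"j",s["joint_positions"].round(0))
print("shift mm",(R.T@(np.array([x,y,z])-p)*1000).round(1),"turn",-np.radians(yaw-cy).round(3))
E
python3 l.py .4047 .2529 .121 -3
```

```text
t 8.3 tcp [0.4157 0.2437 0.2162] lifter [0.4128 0.2429 0.1394] yaw -3.18 zaxis [0.034 0.01  0.999] F [ 0.5  -0.23 -2.07] M [ 0.05  0.   -0.05] w 0.276 j [  -1.   16.  -41.  107.   11.   64. -139.]
shift mm [ 7.8 18.6 -9.8] turn -0.003
```

jog_arm --steps '[0, 9, 8, -10, -0.003, 0, 0, 8, 0, 0, 0, 0, 0, 0, 0]'

```text
clock: 8.6
position: [0.4052, 0.2509, 0.196]
tcp_rot: [[-0.997, -0.051, -0.052], [0.053, -0.019, -0.998], [0.05, -0.999, 0.021]]
wrist_force: [0.0, -0.6, -2.6]
gripper_width: 0.271
```

```bash
python3 l.py .4047 .2529 .121 -3; python3 w.py w6; python3 - <<'E'
from h import *
cv2.imwrite("pics/s6.png",cv2.resize(bot.get_image("scene")[170:330,300:500],None,fx=4,fy=4,interpolation=cv2.INTER_CUBIC)[:600,:,::-1])
E
```

```text
t 8.6 tcp [0.4052 0.2509 0.196 ] lifter [0.4018 0.2498 0.1193] yaw -3.02 zaxis [0.039 0.013 0.999] F [ 0.05 -0.62 -2.57] M [-0.01 -0.07  0.03] w 0.271 j [  -3.   17.  -41.  109.   11.   61. -142.]
shift mm [-2.6 -1.9 -3.2] turn -0.0
8.6 [0.4052 0.2509 0.196 ] [-0.997  0.053  0.05 ] [  -2.6   17.3  -41.2  108.9   11.5   61.4 -141.5] [ 0.05 -0.62 -2.57]
```

View pics/w6.png

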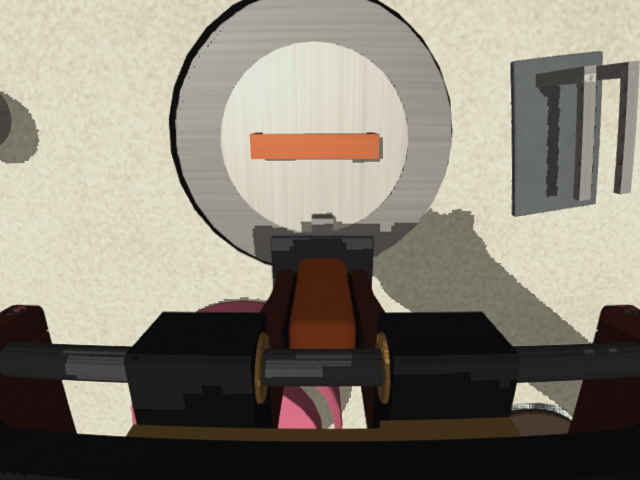

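View pics/s6.png

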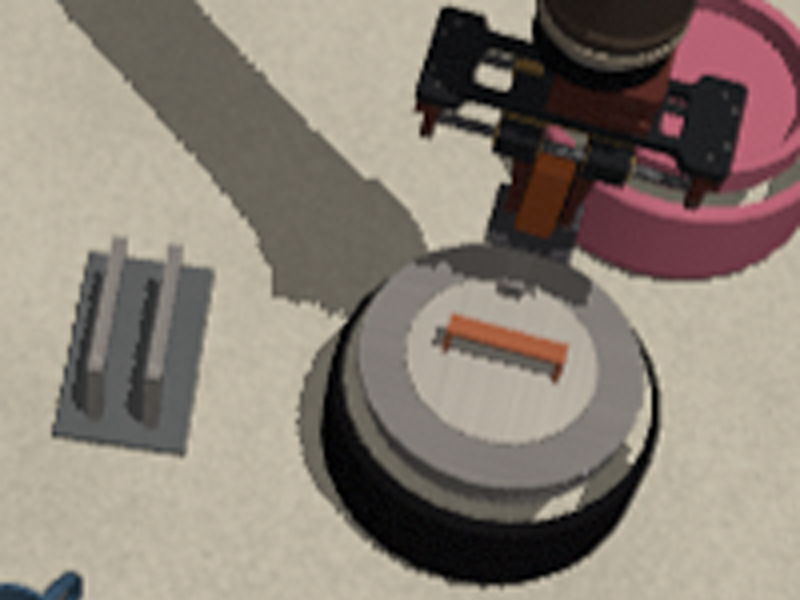

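The tongue tip shows at about (322,218). The bar spans (250..382, 147) and looks parallel to the jaw axis. I'll measure again in this view.

```bash
python3 - <<'E'
from h import *
im=cv2.imread("pics/w6.png"); a=cv2.resize(im[125:245,240:400],None,fx=5,fy=5,interpolation=cv2.INTER_CUBIC)
cv2.imwrite("pics/w6c.png",a)
E
```

```text
(no output)
```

View pics/w6c.png

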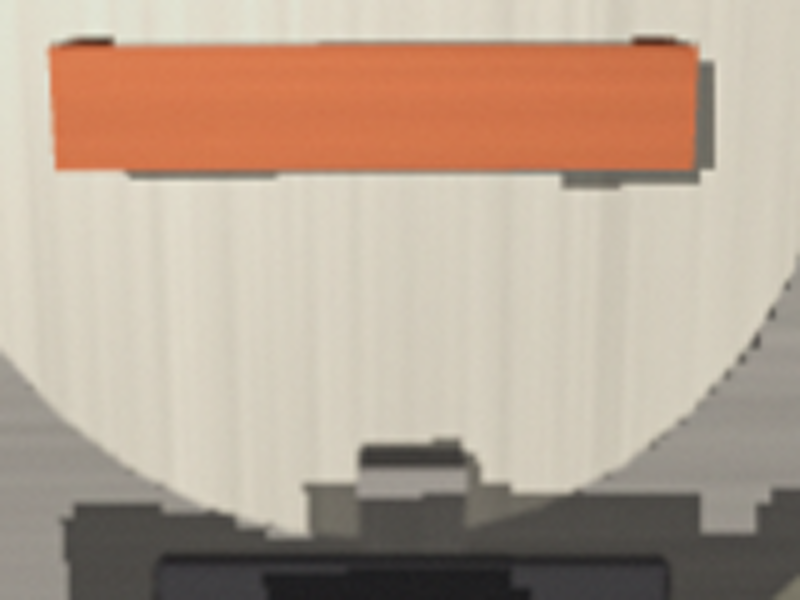

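```bash
python3 - <<'E'
from h import *
ci=np.load("pics/w6.npy",allow_pickle=True).item()
P=lambda c,z:pix2z((np.array(c,float)+.5)/5-.5+[240,125],z,ci)[:,:2]
p=P([(50,46),(698,45),(694,170),(57,170)],.142)
d=p[0]+p[3]-p[1]-p[2]; print("bar",p.mean(0),np.linalg.norm(d)/2,np.degrees(np.arctan2(-d[0],d[1])))
for z in(.128,.131): 
    t=P([(360,468),(466,465)],z); print("tip front top",t.mean(0),np.linalg.norm(t[0]-t[1]))
g=P([(155,560),(668,560)],.119+.058);print("guard front",g.mean(0),np.linalg.norm(g[0]-g[1]))
E
```

```text
bar [0.46983536 0.25002783] 0.07348296030268507 -3.068913665906413
tip front top [0.42308828 0.24785495] 0.013698291265494997
tip front top [0.42393768 0.2478804 ] 0.013515895259824698
guard front [0.42700023 0.24885273] 0.05282466732681474
```

jog_arm --steps '[0, 0, -4, -5, 0, 0, -12, -1.5, 0, 0, 0, -12, -1.5, 0, 0, 0, 0, -0.5, 0, 0]'

```text
clock: 9.1
position: [0.4347, 0.254, 0.2051]
tcp_rot: [[-0.997, -0.047, -0.056], [0.057, -0.017, -0.998], [0.046, -0.999, 0.02]]
wrist_force: [-0.1, 0.2, -3.0]
gripper_width: 0.273
```

```bash
python3 l.py .468 .2505 .121 -3; python3 w.py w7;python3 - <<'E'
from h import *
im=cv2.imread("pics/w7.png"); a=cv2.resize(im[125:245,240:400],None,fx=5,fy=5,interpolation=cv2.INTER_CUBIC)
cv2.imwrite("pics/w7c.png",a)
E
```

```text
t 9.1 tcp [0.4347 0.254  0.2051] lifter [0.4317 0.253  0.1284] yaw -3.23 zaxis [0.035 0.012 0.999] F [-0.14  0.22 -3.01] M [ 0.07 -0.05  0.02] w 0.273 j [  -3.   19.  -40.  105.   13.   63. -141.]
shift mm [-36.7   5.7   0.4] turn -0.004
9.1 [0.4347 0.254  0.2051] [-0.997  0.057  0.046] [  -2.6   19.2  -40.3  105.    12.6   63.4 -140.8] [-0.14  0.22 -3.01]
```

View pics/w7c.png

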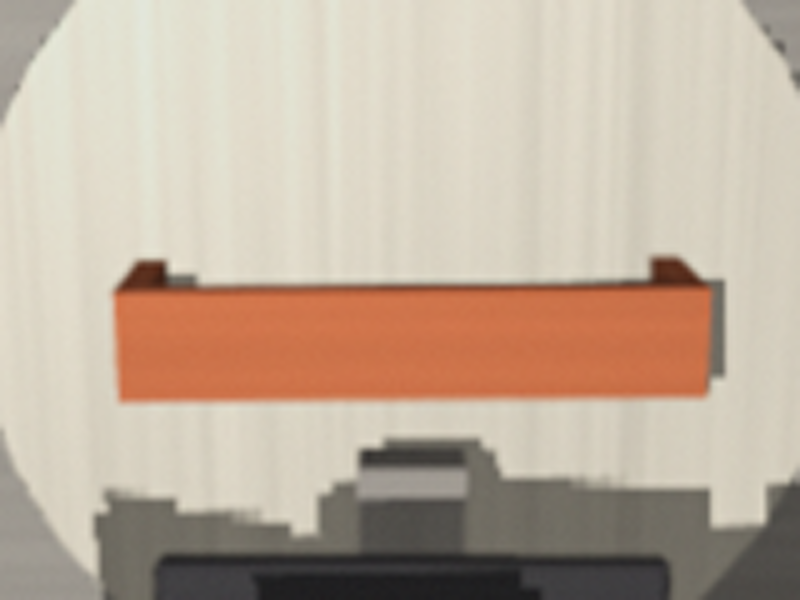

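The tongue is laterally centred on the bar (both at 412 in the crop). It sits about 7 mm too high, so I'll lower it before entering.

jog_arm --steps '[0, 0, 6, 0, 0, 0, 0, 0, 0, 0]'

```text
clock: 9.35
position: [0.4334, 0.2539, 0.1985]
tcp_rot: [[-0.997, -0.048, -0.056], [0.057, -0.017, -0.998], [0.047, -0.999, 0.02]]
wrist_force: [-1.6, -0.3, -1.8]
gripper_width: 0.273
```

```bash
python3 l.py .4685 .2502 .121 -3
```

```text
t 9.35 tcp [0.4334 0.2539 0.1985] lifter [0.4303 0.2529 0.1217] yaw -3.23 zaxis [0.036 0.012 0.999] F [-1.6  -0.33 -1.83] M [-0.02 -0.06 -0.02] w 0.273 j [  -3.   20.  -40.  106.   13.   63. -141.]
shift mm [-38.3  -1.1   0.6] turn -0.004
```

jog_arm --steps '[0, -12, -0.4, 0, 0, 0, -8, -0.2, 0, 0, 0, 0, 0, 0, 0]'

```text
clock: 9.65
position: [0.4548, 0.2526, 0.1978]
tcp_rot: [[-0.997, -0.048, -0.055], [0.056, -0.018, -0.998], [0.047, -0.999, 0.02]]
wrist_force: [-0.6, 0.6, -2.1]
gripper_width: 0.27
```

```bash
python3 l.py .4685 .2502 .121 -3;python3 w.py w8;python3 - <<'E'
from h import *
im=cv2.imread("pics/w8.png"); a=cv2.resize(im[125:245,240:400],None,fx=5,fy=5,interpolation=cv2.INTER_CUBIC)
cv2.imwrite("pics/w8c.png",a)
E
```

```text
t 9.65 tcp [0.4548 0.2526 0.1978] lifter [0.4517 0.2516 0.1211] yaw -3.19 zaxis [0.036 0.012 0.999] F [-0.57  0.6  -2.09] M [ 0.04 -0.03 -0.04] w 0.27 j [  -3.   21.  -39.  103.   14.   63. -140.]
shift mm [-16.8  -0.7   0.4] turn -0.003
9.65 [0.4548 0.2526 0.1978] [-0.997  0.056  0.047] [  -2.7   21.3  -39.5  103.3   13.8   63.5 -140.3] [-0.57  0.6  -2.09]
```

View pics/w8c.png

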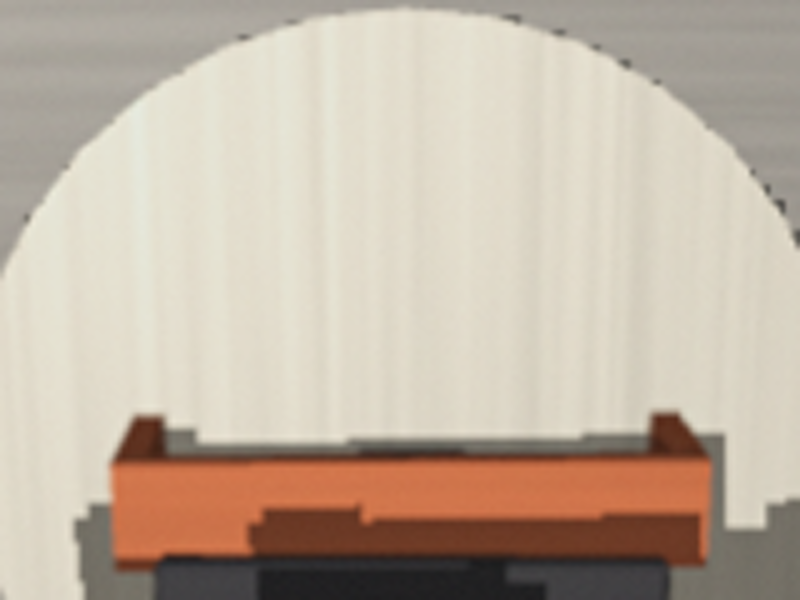

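The tip has gone under the bar and is just visible behind it at crop (410,452). I'll advance the rest of the way.

jog_arm --steps '[0, -10, -0.5, 0, 0, 0, -7, -0.3, 0, 0, 0, 0, 0, 0, 0]'

```text
clock: 10.0
position: [0.4727, 0.2517, 0.1979]
tcp_rot: [[-0.997, -0.048, -0.055], [0.056, -0.018, -0.998], [0.047, -0.999, 0.02]]
wrist_force: [-0.3, 0.4, -2.0]
gripper_width: 0.274
```

```bash
python3 l.py .4695 .2500 .121 -3
```

```text
t 10.0 tcp [0.4727 0.2517 0.1979] lifter [0.4696 0.2507 0.1211] yaw -3.17 zaxis [0.036 0.013 0.999] F [-0.34  0.36 -1.96] M [ 0.02 -0.04 -0.03] w 0.274 j [  -3.   23.  -39.  101.   15.   64. -140.]
shift mm [0.1 0.2 0.7] turn -0.003
```

jog_arm --steps '[0, 0, -7, 0, 0, 0, 0, -3, 0, 0, 0, 0, -3, 0, 0, 0, 0, -3, 0, 0, 0, 0, -3, 0, 0]'

```text
clock: 10.5
position: [0.4725, 0.2517, 0.2173]
tcp_rot: [[-0.997, -0.051, -0.054], [0.055, -0.019, -0.998], [0.05, -0.999, 0.022]]
wrist_force: [-0.2, 0.5, -6.8]
gripper_width: 0.273
```

```bash
python3 l.py .4695 .2500 .14 -3
```

```text
t 10.5 tcp [0.4725 0.2517 0.2173] lifter [0.4692 0.2505 0.1406] yaw -3.14 zaxis [0.039 0.014 0.999] F [-0.25  0.54 -6.77] M [ 0.07 -0.03 -0.01] w 0.273 j [  -2.   22.  -39.  100.   14.   67. -139.]
shift mm [-0.4  0.6  0.5] turn -0.002
```

jog_arm --steps '[0, 0, -5, 0, 0, 0, 0, -8, 0, 0, 0, 0, -10, 0, 0, 0, 0, -10, 0, 0, 0, 0, -10, 0, 0, 0, 0, -8, 0, 0, 0, 0, -3, 0, 0]'

```text
clock: 11.2
position: [0.4751, 0.2528, 0.2764]
tcp_rot: [[-0.997, -0.051, -0.054], [0.055, -0.019, -0.998], [0.05, -0.999, 0.022]]
wrist_force: [1.2, -0.5, -6.8]
gripper_width: 0.272
```

```bash
python3 l.py .4925 -.2692 .19 -3; python3 w.py w9;python3 - <<'E'
from h import *
cv2.imwrite("pics/s9.png",cv2.resize(bot.get_image("scene")[150:310,340:500],None,fx=3.7,fy=3.7,interpolation=cv2.INTER_CUBIC)[:600,:,::-1])
E
```

```text
t 11.2 tcp [0.4751 0.2528 0.2764] lifter [0.4718 0.2516 0.1997] yaw -3.12 zaxis [0.039 0.014 0.999] F [ 1.15 -0.49 -6.79] M [ 0.16 -0.21 -0.02] w 0.272 j [  -2.   19.  -40.   95.   12.   74. -137.]
shift mm [-49.6  18.6 518.6] turn -0.002
11.2 [0.4751 0.2528 0.2764] [-0.997  0.055  0.05 ] [  -1.6   19.1  -39.9   94.8   11.6   73.6 -137. ] [ 1.15 -0.49 -6.79]
```

View pics/w9.png

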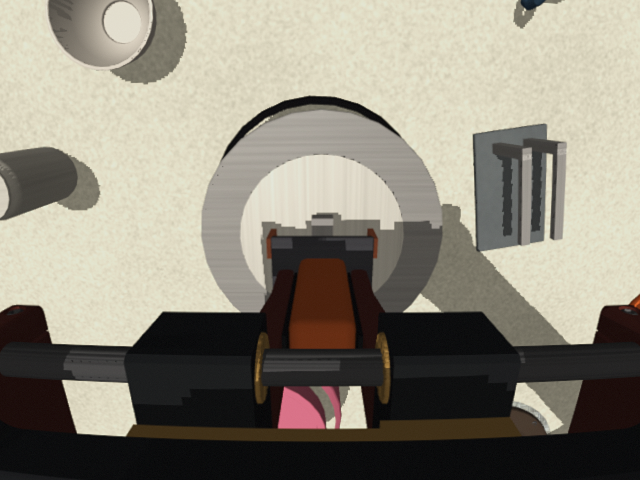

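View pics/s9.png

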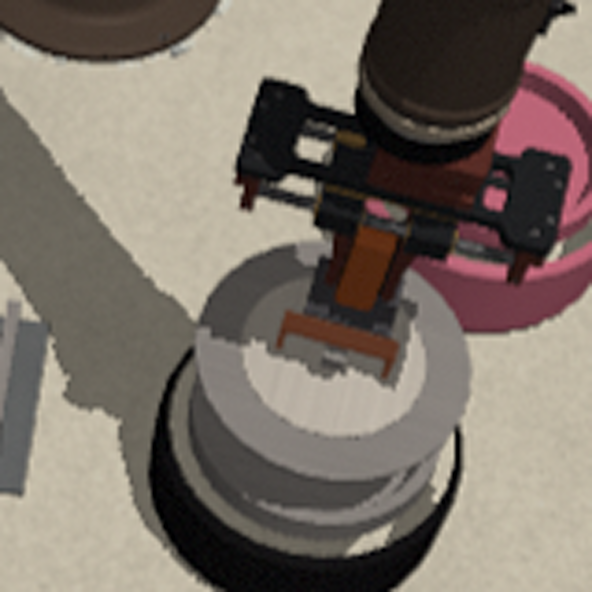

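The lid hangs level from the tongue, clear of the warmer. Carrying it toward the rest.

jog_arm --steps '[0, -1, 0, 6, 0, 0, -1, 0, 12, 0, 0, -2, 0, 18, 0, 0, -2, 0, 22, 0, 0, -2, 0, 24, 0, 0, -2, 0, 24, 0, 0, -2, 0, 24, 0, 0, -2, 0, 24, 0, 0, -2, 0, 24, 0, 0, -2, 0, 24, 0]'

```text
clock: 12.3
position: [0.4784, 0.0365, 0.2753]
tcp_rot: [[-0.997, -0.059, -0.051], [0.053, -0.022, -0.998], [0.058, -0.998, 0.025]]
wrist_force: [0.4, 0.9, -6.1]
gripper_width: 0.273
```

```bash
python3 l.py .4925 -.2692 .17 -3
```

```text
t 12.3 tcp [0.4784 0.0365 0.2753] lifter [0.4744 0.0352 0.1986] yaw -3.01 zaxis [0.047 0.016 0.999] F [ 0.44  0.89 -6.12] M [ 0.04 -0.26 -0.04] w 0.273 j [  19.   12.  -35.  102.    8.   72. -111.]
shift mm [-35.8  34.1 302.2] turn -0.0
```

jog_arm --steps '[0, -2, 0, 22, 0, 0, -3, 0, 24, 0, 0, -3, 0, 24, 0, 0, -3, 0, 24, 0, 0, -3, 0, 24, 0, 0, -3, 0, 24, 0, 0, -3, 0, 24, 0, 0, -3, 0, 24, 0, 0, -3, 0, 22, 0, 0, -3, 0, 20, 0, 0, -2, 0, 14, 0, 0, -2, 0, 8, 0, 0, 0, 0, 2, 0]'

```text
clock: 13.6
position: [0.485, -0.247, 0.2752]
tcp_rot: [[-0.995, -0.071, -0.067], [0.069, -0.022, -0.997], [0.07, -0.997, 0.027]]
wrist_force: [-0.3, 0.1, -5.8]
gripper_width: 0.278
```

```bash
python3 l.py .4925 -.2692 .17 -3; python3 w.py w10
```

```text
t 13.6 tcp [ 0.485  -0.247   0.2752] lifter [ 0.4801 -0.2483  0.1985] yaw -3.92 zaxis [0.06  0.017 0.998] F [-0.27  0.05 -5.8 ] M [ 0.05 -0.12  0.03] w 0.278 j [ 39.  17. -24.  95.  10.  73. -81.]
shift mm [-15.8  28.   19.3] turn -0.016
13.6 [ 0.485  -0.247   0.2752] [-0.995  0.069  0.07 ] [ 39.3  17.2 -24.2  94.9   9.7  73.2 -81.2] [-0.27  0.05 -5.8 ]
```

View pics/w10.png

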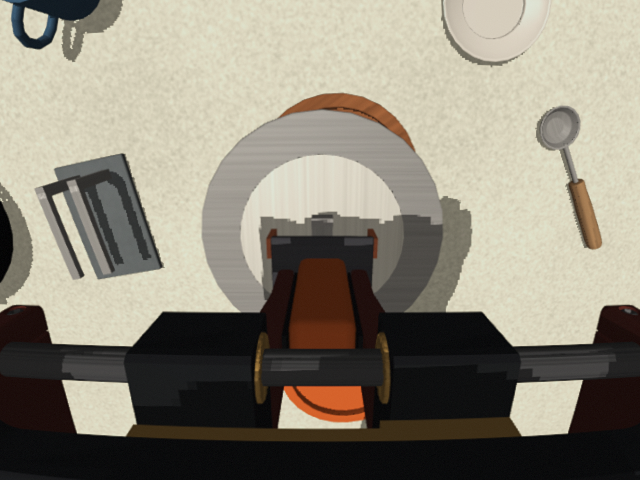

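jog_arm --steps '[0, -4, 5, 6, 0, 0, -5, 12, 8, 0, 0, -4, 18, 4, 0, 0, -2, 20, 1, 0, 0, -2, 18, 0, 0, 0, -1, 8, 0, 0, 0, 0, 0, 0, 0]'

```text
clock: 14.35
position: [0.4982, -0.2667, 0.1868]
tcp_rot: [[-0.996, -0.072, -0.06], [0.061, -0.02, -0.998], [0.07, -0.997, 0.024]]
wrist_force: [0.2, 0.0, -5.4]
gripper_width: 0.272
```

```bash
python3 l.py .4925 -.2692 .105 -3; python3 w.py w11;python3 - <<'E'
from h import *
for n in("scene","top"): cv2.imwrite(f"pics/{n}11.png",bot.get_image(n)[:,:,::-1])
a=cv2.imread("pics/scene11.png")[160:280,170:290];b=cv2.imread("pics/top11.png")[180:300,350:470]
cv2.imwrite("pics/st11.png",np.hstack([cv2.resize(x,(400,400),interpolation=cv2.INTER_CUBIC) for x in(a,b)]))
E
```

```text
t 14.35 tcp [ 0.4982 -0.2667  0.1868] lifter [ 0.4933 -0.2679  0.1101] yaw -3.5 zaxis [0.06  0.015 0.998] F [ 0.17  0.05 -5.39] M [ 0.16 -0.08 -0.04] w 0.272 j [ 39.  23. -23.  99.  13.  64. -82.]
shift mm [0.4 5.2 1.2] turn -0.009
14.35 [ 0.4982 -0.2667  0.1868] [-0.996  0.061  0.07 ] [ 39.1  23.5 -23.1  98.5  12.6  63.9 -82. ] [ 0.17  0.05 -5.39]
```

View pics/w11.png

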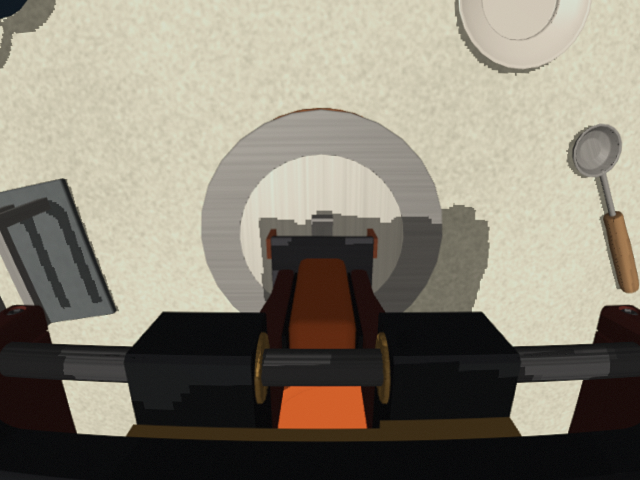

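View pics/st11.png

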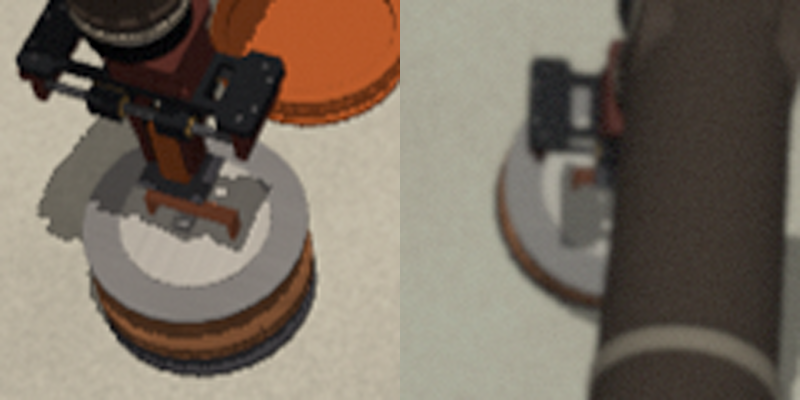

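```bash
cat > lidfit.py <<'E'
import sys
from h import *
n=sys.argv[1]; z=float(sys.argv[2]); nz=np.array([float(a) for a in sys.argv[3:6]])
rng=(float(sys.argv[6]),float(sys.argv[7])) if len(sys.argv)>6 else (105,135)
c0=tuple(map(float,sys.argv[8:10])) if len(sys.argv)>8 else (322,228)
im=cv2.GaussianBlur(cv2.imread(f"pics/{n}.png"),(0,0),1).astype(float); ci=np.load(f"pics/{n}.npy",allow_pickle=True).item()
pts=[]
for a in np.radians(np.r_[np.arange(185,246,3),np.arange(295,346,3)]):
    r=np.arange(rng[0],rng[1],.25); x=c0[0]+r*np.cos(a);y=c0[1]+r*np.sin(a)
    v=cv2.remap(im.astype(np.float32),x.astype(np.float32)[None],y.astype(np.float32)[None],1)[0].sum(1)
    g=np.abs(np.gradient(v)); i=g.argmax()
    if g[i]>4: pts.append((x[i],y[i]))
pts=np.array(pts)
nz=nz/np.linalg.norm(nz);u=np.cross([0,1,0],nz);u/=np.linalg.norm(u);w=np.cross(nz,u);t=np.linspace(0,2*np.pi,180)
def f(x):
    P=np.array([x[0],x[1],z])+.09*(np.cos(t)[:,None]*u+np.sin(t)[:,None]*w)
    h=proj(P,ci).astype(np.float32)
    return [cv2.pointPolygonTest(h,(float(a),float(b)),True) for a,b in pts]
s=least_squares(f,[.49,-.268],diff_step=1e-3,loss='soft_l1',f_scale=.5)
print("flange top centre",s.x.round(4),"rms",np.sqrt(np.mean(s.fun**2)).round(2),"median",np.median(np.abs(s.fun)).round(2),len(pts))
E
python3 lidfit.py w11 .0931 .06 .015 1
python3 lidfit.py w11 .0931 .0 .0 1
python3 lidfit.py w9 .1827 .039 .014 1
```

```text
flange top centre [ 0.4915 -0.2688] rms 0.74 median 0.41 38
flange top centre [ 0.491 -0.269] rms 1.02 median 0.65 38
flange top centre [0.5914 0.2476] rms 35.04 median 30.43 38
```

jog_arm --steps '[0, -1, 8, 0, 0, 0, -1, 10, 0, 0, 0, -1, 8, 0, 0, 0, -1, 4, 0, 0]'

```text
clock: 14.9
position: [0.5027, -0.2687, 0.1592]
tcp_rot: [[-0.996, -0.064, -0.06], [0.062, -0.024, -0.998], [0.062, -0.998, 0.028]]
wrist_force: [-0.3, 0.2, -7.1]
gripper_width: 0.271
```

```bash
python3 l.py .4943 -.2683 .078 -3
```

```text
t 14.9 tcp [ 0.5027 -0.2687  0.1592] lifter [ 0.4984 -0.2703  0.0826] yaw -3.53 zaxis [0.052 0.019 0.998] F [-0.28  0.17 -7.07] M [ 0.11 -0.11 -0.02] w 0.271 j [ 39.  25. -23. 100.  14.  60. -83.]
shift mm [ 4.   4.8 -1.8] turn -0.009
```

jog_arm --steps '[0, 4, 3, -2, 0, 0, 0, 0, 0, 0]'

```text
clock: 15.1
position: [0.4979, -0.2661, 0.1551]
tcp_rot: [[-0.996, -0.066, -0.06], [0.062, -0.023, -0.998], [0.064, -0.998, 0.027]]
wrist_force: [0.4, -0.8, -6.1]
gripper_width: 0.27
```

```bash
python3 l.py .4938 -.2685 .075 -3; python3 w.py w12; python3 lidfit.py w12 .0625 .05 .018 1
```

```text
t 15.1 tcp [ 0.4979 -0.2661  0.1551] lifter [ 0.4935 -0.2675  0.0784] yaw -3.52 zaxis [0.054 0.018 0.998] F [ 0.38 -0.82 -6.14] M [ 0.09 -0.01 -0.  ] w 0.27 j [ 39.  25. -23. 101.  14.  60. -83.]
shift mm [-0.6  3.4  0.8] turn -0.009
15.1 [ 0.4979 -0.2661  0.1551] [-0.996  0.062  0.064] [ 38.7  25.1 -22.7 100.8  13.7  59.8 -83.2] [ 0.38 -0.82 -6.14]
flange top centre [ 0.4913 -0.2687] rms 1.2 median 0.96 38
```

jog_arm --steps '[0, -0.5, 3, 0.3, 0, 0, -0.5, 3, 0.3, 0]'

```text
clock: 15.35
position: [0.4996, -0.2675, 0.15]
tcp_rot: [[-0.996, -0.063, -0.06], [0.062, -0.025, -0.998], [0.061, -0.998, 0.028]]
wrist_force: [-0.1, 0.1, -5.6]
gripper_width: 0.27
```

jog_arm --steps '[0, -0.3, 2, 0, 0]'

```text
clock: 15.45
position: [0.4999, -0.2677, 0.1479]
tcp_rot: [[-0.996, -0.063, -0.06], [0.062, -0.025, -0.998], [0.061, -0.998, 0.029]]
wrist_force: [-0.1, -0.5, -6.5]
gripper_width: 0.275
```

jog_arm --steps '[0, -0.3, 2, 0, 0]'

```text
clock: 15.55
position: [0.5001, -0.2679, 0.1458]
tcp_rot: [[-0.996, -0.063, -0.06], [0.062, -0.025, -0.998], [0.061, -0.998, 0.029]]
wrist_force: [-0.5, -0.6, -6.2]
gripper_width: 0.273
```

```bash
python3 l.py .4938 -.2685 .065 -3
```

```text
t 15.55 tcp [ 0.5001 -0.2679  0.1458] lifter [ 0.4959 -0.2695  0.0691] yaw -3.55 zaxis [0.051 0.02  0.999] F [-0.47 -0.62 -6.2 ] M [ 0.01 -0.12 -0.02] w 0.273 j [ 39.  26. -23. 101.  14.  59. -84.]
shift mm [ 1.9  4.2 -1. ] turn -0.01
```

jog_arm --steps '[0, 1.8, 1.5, -1, 0]'

```text
clock: 15.65
position: [0.4987, -0.2671, 0.1445]
tcp_rot: [[-0.996, -0.062, -0.061], [0.062, -0.025, -0.998], [0.06, -0.998, 0.029]]
wrist_force: [0.7, 0.1, -1.4]
gripper_width: 0.273
```

jog_arm --steps '[0, 0, 1.5, 0, 0]'

```text
clock: 15.75
position: [0.4988, -0.267, 0.1433]
tcp_rot: [[-0.996, -0.061, -0.06], [0.062, -0.026, -0.998], [0.059, -0.998, 0.029]]
wrist_force: [0.3, 0.2, -2.4]
gripper_width: 0.269
```

jog_arm --steps '[0, 0, 1.5, 0, 0]'

```text
clock: 15.85
position: [0.4991, -0.2672, 0.1422]
tcp_rot: [[-0.996, -0.06, -0.06], [0.062, -0.026, -0.998], [0.059, -0.998, 0.03]]
wrist_force: [-0.7, -0.8, -0.9]
gripper_width: 0.268
```

```bash
python3 l.py .4938 -.2685 .065 -3
```

```text
t 15.85 tcp [ 0.4991 -0.2672  0.1422] lifter [ 0.4951 -0.2688  0.0655] yaw -3.54 zaxis [0.048 0.021 0.999] F [-0.7  -0.82 -0.94] M [ 0.05 -0.13  0.02] w 0.268 j [ 39.  26. -23. 102.  14.  58. -84.]
shift mm [ 1.3  0.6 -0.3] turn -0.009
```

The lid's weight has left the wrist (Fz went from -6 to about -1.5, against -2.1 for the lifter alone). I'll lower the tongue a few mm away from the bar and look.

jog_arm --steps '[0, 0.5, 2, 0, 0, 0, 0, 2, 0, 0, 0, 0, 1.5, 0, 0]'

```text
clock: 16.15
position: [0.4988, -0.2675, 0.137]
tcp_rot: [[-0.996, -0.059, -0.06], [0.062, -0.027, -0.998], [0.057, -0.998, 0.03]]
wrist_force: [-0.5, 0.3, -1.1]
gripper_width: 0.271
```

```bash
python3 l.py .4938 -.2685 .060 -3; python3 w.py w13;python3 lidfit.py w13 .048 0 0 1 98 135; python3 - <<'E'
from h import *
for n in("scene",): cv2.imwrite(f"pics/{n}13.png",cv2.resize(bot.get_image(n)[160:290,170:300],(600,600),interpolation=cv2.INTER_CUBIC)[:,:,::-1])
E
```

```text
t 16.15 tcp [ 0.4988 -0.2675  0.137 ] lifter [ 0.4949 -0.2692  0.0604] yaw -3.54 zaxis [0.047 0.022 0.999] F [-0.5   0.31 -1.11] M [ 0.1  -0.08 -0.05] w 0.271 j [ 39.  26. -22. 102.  15.  57. -84.]
shift mm [ 1.1  0.4 -0.7] turn -0.009
16.15 [ 0.4988 -0.2675  0.137 ] [-0.996  0.062  0.057] [ 38.5  26.1 -22.4 102.   14.5  57.3 -83.8] [-0.5   0.31 -1.11]
flange top centre [ 0.4959 -0.2699] rms 0.38 median 0.28 38
```

View pics/w13.png

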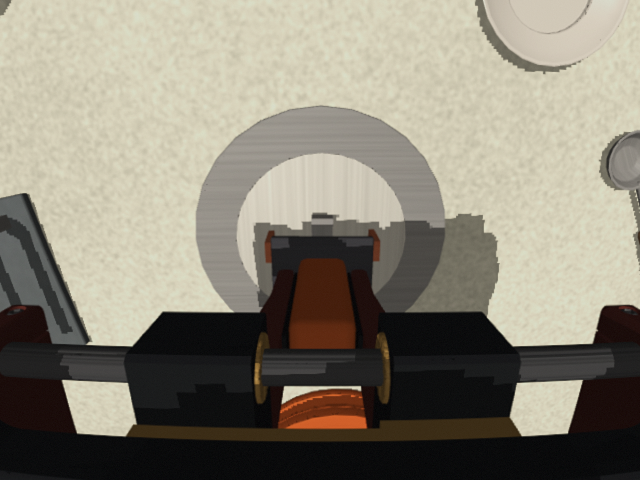

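View pics/scene13.png

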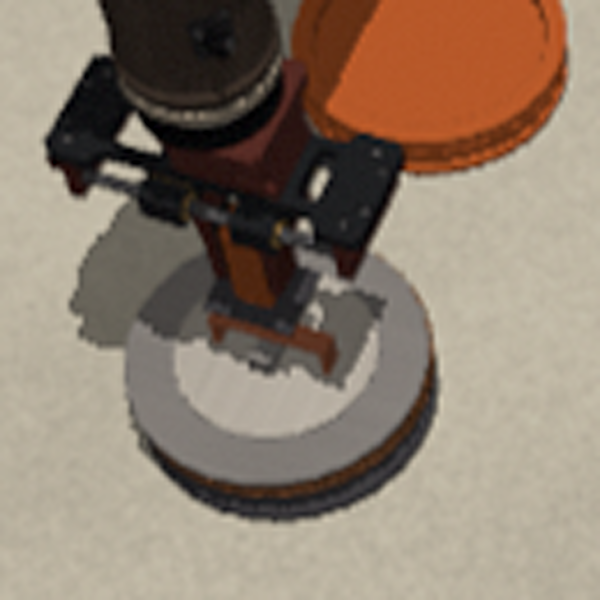

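The lid sits flat, level fit rms 0.4 px, about 3.5 mm from the rest axis. The tip is still about 2 mm above the bar's underside, so I'll lower 5 to 6 mm before backing out.

jog_arm --steps '[0, 0.5, 3, 0, 0, 0, 0, 2, 0, 0]'

```text
clock: 16.45
position: [0.498, -0.2676, 0.1318]
tcp_rot: [[-0.996, -0.059, -0.061], [0.062, -0.027, -0.998], [0.057, -0.998, 0.03]]
wrist_force: [-0.9, -0.4, -2.6]
gripper_width: 0.273
```

```bash
python3 l.py .4938 -.2685 .0545 -3.5
```

```text
t 16.45 tcp [ 0.498  -0.2676  0.1318] lifter [ 0.4941 -0.2694  0.0552] yaw -3.55 zaxis [0.047 0.022 0.999] F [-0.86 -0.45 -2.6 ] M [ 0.06  0.02 -0.04] w 0.273 j [ 39.  26. -22. 102.  15.  57. -84.]
shift mm [ 0.3  0.7 -0.9] turn -0.001
```

jog_arm --steps '[0, 5, 0.6, 0, 0, 0, 8, 0.5, 0, 0]'

```text
clock: 16.65
position: [0.4848, -0.2665, 0.1309]
tcp_rot: [[-0.996, -0.059, -0.06], [0.061, -0.026, -0.998], [0.057, -0.998, 0.03]]
wrist_force: [-0.1, 0.2, -2.7]
gripper_width: 0.267
```

```bash
python3 l.py .43 -.2655 .0545 -3.5
```

```text
t 16.65 tcp [ 0.4848 -0.2665  0.1309] lifter [ 0.4809 -0.2681  0.0542] yaw -3.5 zaxis [0.047 0.021 0.999] F [-0.13  0.15 -2.69] M [ 0.11 -0.05  0.01] w 0.267 j [ 39.  25. -22. 104.  14.  56. -84.]
shift mm [50.9  2.7  0.4] turn -0.0
```

jog_arm --steps '[0, 10, 0.4, 0, 0, 0, 12, 0.4, 0, 0, 0, 12, 0, 0, 0, 0, 12, 0, 0, 0, 0, 4, -2, 0, 0]'

```text
clock: 17.15
position: [0.4283, -0.2632, 0.1352]
tcp_rot: [[-0.996, -0.061, -0.061], [0.063, -0.027, -0.998], [0.059, -0.998, 0.03]]
wrist_force: [-0.8, -0.5, -1.5]
gripper_width: 0.273
```

```bash
python3 l.py .43 -.2655 .0545 -3.5; python3 w.py w14;python3 lidfit.py w14 .048 0 0 1 98 135 316 130
```

```text
t 17.15 tcp [ 0.4283 -0.2632  0.1352] lifter [ 0.4243 -0.2649  0.0585] yaw -3.57 zaxis [0.049 0.021 0.999] F [-0.84 -0.55 -1.54] M [ 0.04 -0.11 -0.02] w 0.273 j [ 43.  21. -23. 111.  13.  54. -81.]
shift mm [-6.   3.7  0.2] turn -0.001
17.15 [ 0.4283 -0.2632  0.1352] [-0.996  0.063  0.059] [ 42.7  20.6 -23.  110.8  13.2  53.6 -80.9] [-0.84 -0.55 -1.54]
flange top centre [ 0.4695 -0.2553] rms 3.24 median 2.15 21
```

View pics/w14.png

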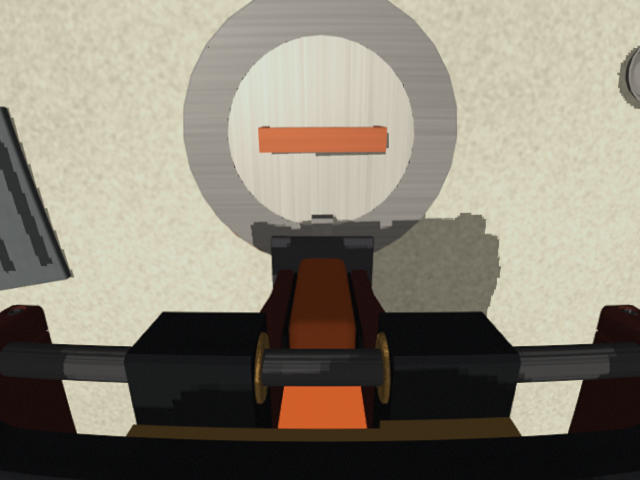

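Unhooked; the lid stays in place with its loop at (322,138). Raising and returning to the stand.

jog_arm --steps '[0, 0, -20, 0, 0, 0, 0, -35, 0, 0, 0, 0, -40, 0, 0, 0, 0, -15, -10, 0, 0, 0, 0, -30, -0.03, 0, 0, 0, -35, -0.03, 0, 0, 0, -35, -0.03, 0, 0, 0, -35, -0.03, 0, 0, 0, -35, -0.03, 0, 0, 0, -35, 0, 0, 0, 0, -30, 0, 0, 0, 0, 0, 0]'

```text
clock: 18.4
position: [0.4261, 0.0023, 0.2411]
tcp_rot: [[-0.993, -0.058, 0.107], [-0.105, -0.026, -0.994], [0.06, -0.998, 0.02]]
wrist_force: [-0.7, 0.4, -2.4]
gripper_width: 0.269
```

```bash
python3 l.py .448 .0122 .12 5.5
```

```text
t 18.4 tcp [0.4261 0.0023 0.2411] lifter [0.4222 0.0008 0.1644] yaw 6.08 zaxis [0.047 0.019 0.999] F [-0.69  0.39 -2.36] M [ 0.06 -0.09 -0.03] w 0.269 j [ 26.   8. -37. 112.   6.  66. -97.]
shift mm [-29.5  42.5  -9.5] turn 0.01
```

jog_arm --steps '[0, -15, 0, -5, 0.01, 0, -14, 0, -4, 0, 0, 0, 15, 0, 0, 0, 0, 0, 0, 0]'

```text
clock: 18.8
position: [0.4527, 0.0175, 0.2222]
tcp_rot: [[-0.993, -0.059, 0.105], [-0.103, -0.027, -0.994], [0.061, -0.998, 0.02]]
wrist_force: [-0.4, -0.5, -2.2]
gripper_width: 0.272
```

```bash
python3 l.py .448 .0122 .12 5.5; python3 w.py w15
```

```text
t 18.8 tcp [0.4527 0.0175 0.2222] lifter [0.4487 0.0159 0.1455] yaw 5.96 zaxis [0.048 0.019 0.999] F [-0.37 -0.48 -2.22] M [ 0.09 -0.06  0.05] w 0.272 j [  23.   12.  -37.  110.    9.   64. -102.]
shift mm [-0.5 25.6  3.1] turn 0.008
18.8 [0.4527 0.0175 0.2222] [-0.993 -0.103  0.061] [  23.4   12.4  -37.2  109.8    9.    64.3 -101.6] [-0.37 -0.48 -2.22]
```

View pics/w15.png

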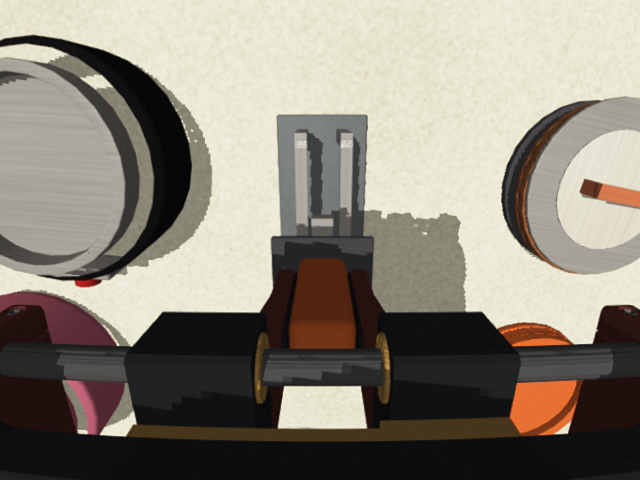

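jog_arm --steps '[0, 0, 15, 1, 0.008, 0, 0, 25, 0, 0, 0, 0, 15, 0, 0, 0, 0, 0, 0, 0]'

```text
clock: 19.25
position: [0.4522, 0.0147, 0.1689]
tcp_rot: [[-0.994, -0.054, 0.096], [-0.094, -0.026, -0.995], [0.056, -0.998, 0.021]]
wrist_force: [0.3, 0.0, -2.1]
gripper_width: 0.273
```

```bash
python3 l.py .448 .0122 .03 5.5
```

```text
t 19.25 tcp [0.4522 0.0147 0.1689] lifter [0.4487 0.0131 0.0922] yaw 5.44 zaxis [0.043 0.019 0.999] F [ 0.25  0.02 -2.15] M [ 0.02 -0.04 -0.05] w 0.273 j [  22.   16.  -36.  114.   12.   57. -105.]
shift mm [-2.8 62.1 -0.5] turn -0.001
```

jog_arm --steps '[0, 0, 15, 0, 0, 0, 0, 15, 0, 0, 0, 0, 0, 0, 0]'

```text
clock: 19.55
position: [0.4526, 0.0135, 0.1411]
tcp_rot: [[-0.994, -0.051, 0.095], [-0.094, -0.027, -0.995], [0.053, -0.998, 0.022]]
wrist_force: [0.2, -0.6, -1.6]
gripper_width: 0.272
```

```bash
python3 l.py .448 .0122 .03 5.5
```

```text
t 19.55 tcp [0.4526 0.0135 0.1411] lifter [0.4493 0.0119 0.0644] yaw 5.39 zaxis [0.04  0.02  0.999] F [ 0.22 -0.64 -1.55] M [ 0.05 -0.08 -0.03] w 0.272 j [  21.   18.  -36.  116.   14.   54. -107.]
shift mm [-0.6 34.4 -1.2] turn -0.002
```

jog_arm --steps '[0, 0, 15, -1, 0, 0, 0, 14, -0.5, 0, 0, 0, 4, 0, 0, 0, 0, 0, 0, 0]'

```text
clock: 19.95
position: [0.4539, 0.0141, 0.1109]
tcp_rot: [[-0.995, -0.046, 0.094], [-0.093, -0.027, -0.995], [0.048, -0.999, 0.022]]
wrist_force: [0.4, -0.5, -2.4]
gripper_width: 0.273
```

```bash
python3 l.py .448 .0122 .022 5.5; python3 w.py w16; python3 - <<'E'
from h import *
cv2.imwrite(f"pics/s16.png",cv2.resize(bot.get_image("scene")[190:300,280:410],None,fx=5,fy=5,interpolation=cv2.INTER_CUBIC)[:,:,::-1])
E
```

```text
t 19.95 tcp [0.4539 0.0141 0.1109] lifter [0.4509 0.0124 0.0342] yaw 5.35 zaxis [0.035 0.02  0.999] F [ 0.37 -0.45 -2.38] M [ 0.09 -0.1   0.1 ] w 0.273 j [  20.   20.  -35.  117.   16.   50. -109.]
shift mm [ 2.3 12.3 -0.3] turn -0.003
19.95 [0.4539 0.0141 0.1109] [-0.995 -0.093  0.048] [  20.1   20.5  -34.7  117.4   16.4   49.7 -108.9] [ 0.37 -0.45 -2.38]
```

View pics/s16.png

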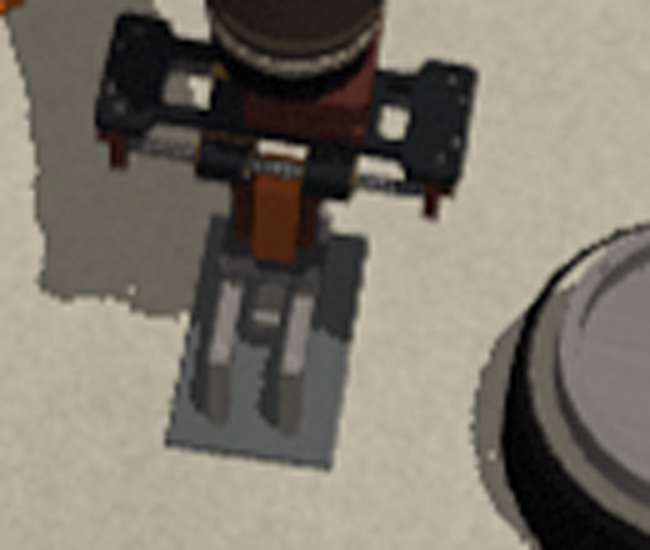

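jog_arm --steps '[0, 2, 6, 0, 0, 0, 1, 4, 0, 0]'

```text
clock: 20.25
position: [0.4516, 0.0136, 0.1022]
tcp_rot: [[-0.995, -0.042, 0.094], [-0.092, -0.027, -0.995], [0.045, -0.999, 0.023]]
wrist_force: [-0.7, 0.5, -2.0]
gripper_width: 0.275
```

jog_arm --steps '[0, 0, 2, 0, 0]'

```text
clock: 20.35
position: [0.4513, 0.0135, 0.0999]
tcp_rot: [[-0.995, -0.043, 0.094], [-0.093, -0.027, -0.995], [0.045, -0.999, 0.023]]
wrist_force: [-1.0, -0.4, -2.1]
gripper_width: 0.27
```

jog_arm --steps '[0, 0, 2, 0, 0]'

```text
clock: 20.45
position: [0.4511, 0.0134, 0.0977]
tcp_rot: [[-0.995, -0.043, 0.094], [-0.092, -0.027, -0.995], [0.045, -0.999, 0.023]]
wrist_force: [-0.9, -0.9, 5.9]
gripper_width: 0.271
```

```bash
python3 l.py .448 .0122 .020 5.5
```

```text
t 20.45 tcp [0.4511 0.0134 0.0977] lifter [0.4484 0.0117 0.021 ] yaw 5.33 zaxis [0.032 0.02  0.999] F [-0.9  -0.87  5.87] M [0.04 0.   0.05] w 0.271 j [  20.   21.  -34.  119.   17.   48. -110.]
shift mm [ 0.3  1.  -0.5] turn -0.003
```

The plate is on the rails (Fz +5.9 at the expected height). Releasing.

jog_arm --steps '[40, 0, 0, 0, 0, 40, 0, 0, 0, 0, 87, 0, 0, 0, 0, 87, 0, 0, 0, 0, 87, 0, 0, 0, 0, 87, 0, 0, 0, 0, 87, 0, 0, 0, 0]'

```text
clock: 21.15
position: [0.4521, 0.0136, 0.0984]
tcp_rot: [[-0.995, -0.041, 0.094], [-0.093, -0.027, -0.995], [0.043, -0.999, 0.023]]
wrist_force: [-0.3, -0.3, 0.7]
gripper_width: 0.868
```

```bash
python3 w.py w17; python3 d.py .45 .0134 .22 5.4
```

```text
21.15 [0.4521 0.0136 0.0984] [-0.995 -0.093  0.043] [  19.7   21.3  -34.3  118.5   17.4   47.7 -109.9] [-0.25 -0.28  0.65]
t 21.2 pos [0.4521 0.0136 0.0984] yaw 5.32 y-axis [-0.041 -0.027 -0.999] F [ 0.62 -0.2  -0.31] M [ 0.02 -0.08  0.  ] w 0.917 j [  20.   21.  -34.  118.   17.   48. -110.]
shift mm [   7.3 -121.4    2.8] turn -0.001
```

View pics/w17.png

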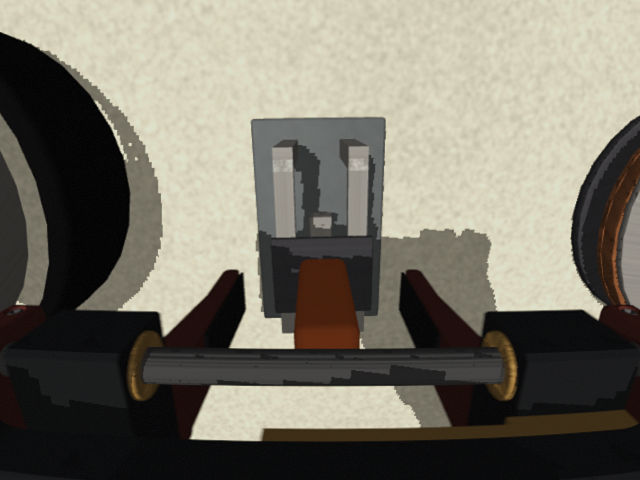

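jog_arm --steps '[87, 1, -15, 0, 0, 87, 1, -25, 1, 0, 87, 1, -30, 1, 0, 87, 1, -35, 1, 0, 87, 0, -35, 0, 0, 87, 20, -30, 0, 0, 87, 35, -10, 0, 0, 87, 35, -10, 0, 0, 87, 0, 0, 0, 0]'

```text
clock: 22.1
position: [0.3636, 0.0076, 0.2996]
tcp_rot: [[-0.994, -0.043, 0.096], [-0.095, -0.026, -0.995], [0.046, -0.999, 0.021]]
wrist_force: [-0.1, 0.4, -0.5]
gripper_width: 0.992
```

```bash
python3 w.py w18; python3 - <<'E'
from h import *
for n in("scene","top"): cv2.imwrite(f"pics/{n}18.png",bot.get_image(n)[:,:,::-1])
E
```

```text
22.1 [0.3636 0.0076 0.2996] [-0.994 -0.095  0.046] [ 30.1  -3.7 -36.9 113.5  -1.1  72.1 -90.9] [-0.12  0.43 -0.5 ]
```

View pics/w18.png

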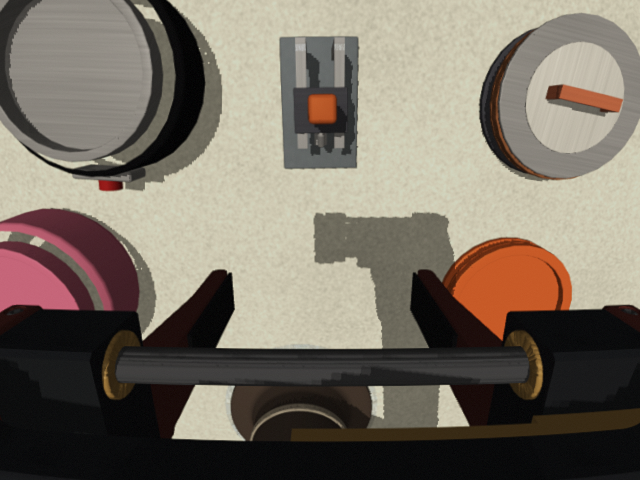

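View pics/scene18.png

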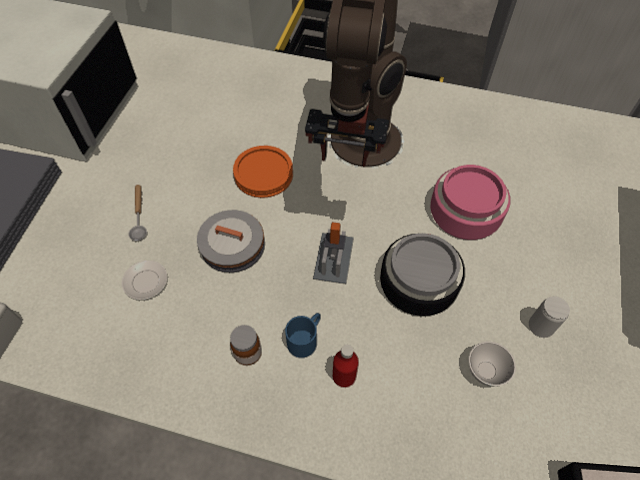

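View pics/top18.png

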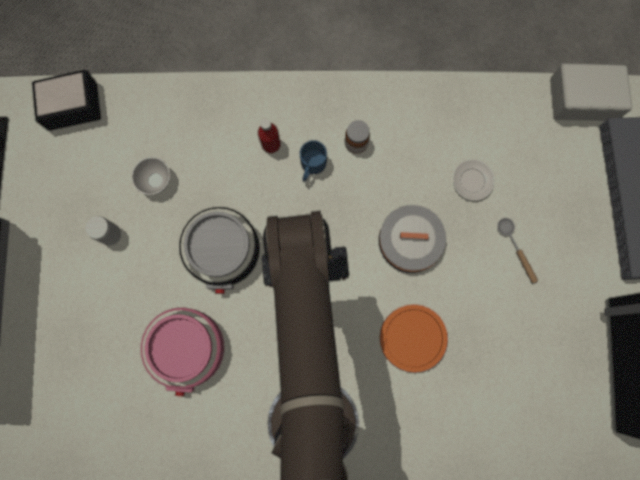

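Final checks: the lifter's position in the stand from w18, and the lid position from the loop bar in the top and wrist views.

```bash
python3 - <<'E'
from h import *
im=cv2.imread("pics/w18.png")[:,:,::-1].copy(); ci=np.load("pics/w18.npy",allow_pickle=True).item()
q,m,c=mask(im,(3,120,60),(20,255,255),(300,80,350,135)); f=fit(lambda x:box(x[:2],x[2],.024,.024,.076,.146),[.448,.013,.09],[(q,ci)]); print("handle",f)
t=np.radians(5.5);d=f[0][:2]-[.4529,.0121];print("in stand",d@[np.cos(t),np.sin(t)],d@[-np.sin(t),np.cos(t)])
q1,_,_=mask(im,(3,90,60),(20,255,255),(530,75,635,120))
q2,_,_=mask(cv2.imread("pics/top18.png")[:,:,::-1].copy(),(3,90,70),(18,255,255),(393,225,435,250))
md=lambda x:box(x[:2],x[2],.014,.074,.048,.074)
print("loop wrist",fit(md,[.4955,-.27,-.06],[(q1,ci)])); print("loop top",fit(md,[.4955,-.27,-.06],[(q2,bot.camera_info("top"))]))
cv2.imwrite("pics/c18.png",cv2.resize(im[20:190,270:470],None,fx=3.5,fy=3.5,interpolation=cv2.INTER_CUBIC)[:,:300,::-1])
E
```

```text
handle (array([0.45104364, 0.01227199, 0.10731277]), np.float64(0.5092760695501121), [np.float64(0.31)])
in stand -0.0018313306961207172 0.00034912707998097477
loop wrist (array([ 0.49702572, -0.27320123, -0.05545513]), np.float64(0.18327706108874767), [np.float64(0.15)])
loop top (array([ 0.49694256, -0.27020009, -0.04671518]), np.float64(0.8489084418817469), [np.float64(0.83)])
```

View pics/c18.png

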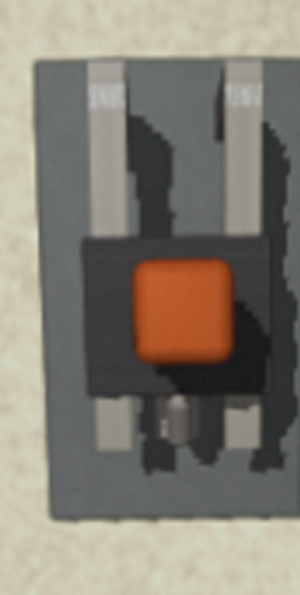

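```bash
python3 - <<'E'
from h import *
# lid flange outline, w13 (unoccluded sides) with free height & tilt
for n,c0,rng,angs in(("w13",(320,230),(100,135),np.r_[185:250:3,290:352:3]),):
    im=cv2.GaussianBlur(cv2.imread(f"pics/{n}.png"),(0,0),1).astype(np.float32); ci=np.load(f"pics/{n}.npy",allow_pickle=True).item()
    pts=[]
    for a in np.radians(angs):
        r=np.arange(*rng,.25);x=(c0[0]+r*np.cos(a)).astype(np.float32);y=(c0[1]+r*np.sin(a)).astype(np.float32)
        v=cv2.remap(im,x[None],y[None],1)[0].sum(1);i=np.abs(np.gradient(v)).argmax();pts.append((x[i],y[i]))
    t=np.linspace(0,2*np.pi,180)
    def f(x):
        nz=np.array([x[3],x[4],1]);nz/=np.linalg.norm(nz);u=np.cross([0,1,0],nz);u/=np.linalg.norm(u);w=np.cross(nz,u)
        h=proj(x[:3]+.09*(np.cos(t)[:,None]*u+np.sin(t)[:,None]*w),ci).astype(np.float32)
        return [cv2.pointPolygonTest(h,(float(a),float(b)),True) for a,b in pts]
    s=least_squares(f,[.495,-.27,.048,0.001,0.001],diff_step=1e-3,x_scale=[.01,.01,.01,.03,.03],loss='soft_l1',f_scale=.5);print(n,s.x.round(4),np.sqrt(np.mean(s.fun**2)))
im=cv2.imread("pics/w18.png");s=cv2.imread("pics/scene18.png")
cv2.imwrite("pics/l18.png",np.hstack([cv2.resize(im[0:190,460:640],(400,422),interpolation=cv2.INTER_CUBIC),cv2.resize(s[195:285,185:275],(400,422),interpolation=cv2.INTER_CUBIC)]))
E
```

```text
w13 [ 0.4959 -0.2697  0.0472 -0.0122  0.0094] 0.2911873328074398
```

View pics/l18.png

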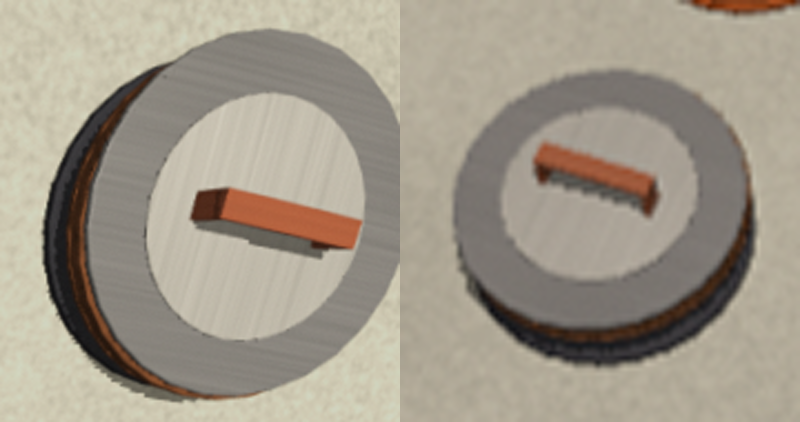

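The free fit puts the flange top at z 0.047, which matches the ring top at 0.042 plus 6 mm. The tilt is about 0.015 rad and the offset about 4 to 6 mm, all within tolerance. Handing in.

```bash
python3 -c "
from workcell import bot
print(bot.state()['wrist_force'],bot.state()['clock'],bot.sign_off())"
```

```text
the job is handed in; nothing more can be done
[ 0.4116573  -0.15503541 -0.22286561] 22.25 None
```

I moved the lid from the black warmer to the wooden rest with the lifter, hung the lifter back in its stand, and handed the job in at 22.3 s. No verdict was reported.

- **Lifting and setting down:** I hooked the tongue centrally under the loop and lifted with about 4 N of lid weight. I lowered the lid until the wrist force fell from -6 N to about -1.5 N, then backed the tongue out.
- **Lid:** It lies flat, with a fitted tilt of about 0.015 rad. Its flange top is at z 0.047 m, which matches the ring top I measured at 0.042 m plus the 6 mm flange. Its centre is about 4–6 mm from the rest axis, against the 10 mm limit.
- **Lifter:** Its guard plate is on both rails, about -2 mm along and 0 mm across from the rail midpoint. The gripper is open and clear of everything, and the other things look unmoved in the scene and top pictures.

**Checks that disagreed:** The views differ by about 3 mm on the lid's y position (-0.270 m in the top view and the earlier close wrist view, -0.273 m in the last wrist view). The tool also drifted to about 4° of tilt during the carry, so the lid hung at an estimated 0.06 rad, under the 0.2 rad limit.

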